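# Open the counterweighted gluing press and lay the block to dry

### The arm

A 6-joint arm with a two-finger parallel gripper is mounted at the origin on the work surface; the furniture and walls round the work are solid. World frame = base frame: x ahead of the robot, y to its left, z up, the work surface at z = 0. Lengths are in mm, angles in rad, forces in N, time in s.
With the tool pointing down it reaches from about 250 to 800 mm from the base axis. Payload 3.9 kg.
Tool frame: the origin (TCP) lies midway between the tips of the shut fingers; the grasp point (between the pads) lies 19 mm behind it; z points along the fingers, x is the direction in which the jaws open and shut, and the axes are right-handed (so a half turn about z gives the same grasp; the last joint's range is limited). The gripper opens to 85 mm and grips with 20 to 120 N. Pads are 22 mm wide; open, the fingers measure 114 mm over their backs; the gripper's body (76 mm by 85 mm) begins 54 mm behind the grasp point. The pads swing forward as they close: fully open they stand 13 mm farther back than shut.
Start: joints at [-1.199, 0.26, -0.138, 1.173, 0, 1.571], TCP at [190.724, -489.121, 231.304] pointing down, gripper open.
Joint ranges: [-2.78, 2.78], [-0.83, 1.72], [-1.28, 1.37], [-1.9, 2.12], [-1.57, 1.48], [-3.14, 3.14]. Speed limits (rad/s): [2.57, 2.57, 3.14, 3.14, 3.14, 3.14].

### API

Orientations are given as a unit quaternion [x, y, z, w].
In Python, from plant import robot gives the robot as it stands.
- The arm moves only by the tool move_arm, never from a script. Its argument "commands" is a list of rows, each a list of 7 numbers: the shift along the tool's x, y, z in m, then the turn, a rotation vector about the tool's x, y, z in rad, then the finger opening in m, from 0 to 0.0854. A call has 1 to 10 rows; each row is the pose to reach, as a shift and turn from the pose commanded when the call began, along the tool's axes at that moment; what a row does not reach only later rows make up. A row lasts 1/12 s, in which the tool goes at most 41.7 mm and 7.16 degrees, less where a joint would pass 70% of its speed; a pose out of reach is approached as far as the arm can. A call with a gripper value outside its range is refused whole. The fingers move at their own pace and stop on an object; "grip_force" is the grip in N (left out, the last holds). Time passes only in rows, so rows that repeat a pose let the fingers close. It gives the time, the measured TCP pose, the force and the opening at its end, in the units of the state.
- robot.get_obs(): the state, without advancing time (a new reading comes with each control period).
- robot.camera(name): name is "scene" or "top"; returns a dict with "pixels" (400x640x3 uint8, red, green, blue), "fx", "fy", "cx", "cy" (pixels), "rvec" (rotation vector, rad) and "tvec" (3), from world to camera coordinates, as OpenCV has them. Camera axes: x right, y down, z forward; pixel columns grow to the right and rows downward; lengths in mm; the calibration is good to about 2 mm. A picture is of the moment at which its call begins. There is no depth.
- robot.close_job(): hands the job in, once; it reports no verdict.
Trained networks look in a picture, given as the dict that the camera call returned (one of the last four; its "shot" number tells which), for a name from the list of things; names that differ only in an ending like _2 or _b are one class to them, and where a whole thing is asked for, a point or a joint stands for the part that bears it (a point fixed in the world has none). Each returns a list of dicts, best first, with "conf" (0 to 1); they miss things now and then, are a little off and sometimes report something else, mostly with a low value. They report only what shows in the picture. A call takes as long as a camera call. They do not tell look-alikes from the thing itself.
- robot.recognise(label, picture): "extent" ([left, top, width, height] in pixels, round what is visible of it).
- robot.regions_of(label, picture): "pixels" (400x640 bool, what is visible of it) and "extent" ([left, top, width, height] in pixels, round what is visible of it).
- robot.pinpoint(label, picture): "at" ([row, column] in pixels: a listed point, or the origin of a listed thing).
The state is a dict: "clock": time; "joint_positions": joint angles; "qd": joint speeds; "joint_efforts": joint torques, N m; "ee_pos": TCP position; "ee_rot": TCP orientation; "wrist_force": force on the tool from outside, world axes, zero at the start; "wrist_torque": the same for the moment, N m; "gripper_width": opening from 0.0 (shut) to 1.0 (fully open).
Only numpy, scipy, OpenCV 4.12 (cv2) and the standard library are available. Lean on these libraries where they do the work, as an engineer would, in place of code of your own. Each camera call takes 0.05 s, during which the arm holds its last target.

### The job

Swing the arm of the gluing press up and over, past its balance point, until it rests fully open by itself; first move aside whatever stands on the table where its counterweight will come down, so that the arm and counterweight strike nothing, and leave that thing standing upright on the table. Then take the sanding block out of the press and lay it flat, same side up, on the cork pad in the free bay of the tray. Do not disturb the tall bottle, the filter cartridge or the block already in the tray.

Things in the scene. Friction and masses are not known exactly. Their poses are not given: they have to be found in the camera images.
- press: Fixed grey gluing press; origin at the underside of its base plate, on the table. Its own -x points along the closed arm from hinge to handle, y is parallel to the hinge and the cross handle, z up. Base plate 12 mm thick, x -140 to +85, y +-50 mm. The hinge axis runs along y at x = +60, z = 85 mm, between two cheeks (x +32 to +88, y +-30 mm, 103 mm tall).
- press_arm (a joint): Angle of the steel hold-down arm, rad: about 0 closed (level, its foot on the sanding block), growing as the handle is raised over the hinge; stop at 1.75, leaning slightly back. Balance near 0.93: below it the arm falls shut, above it it falls open by itself, slowly (damped hinge). Lifting takes about 2 N at the handle. Nothing latches.
- handle_mid (a point): Middle of the cross handle at the arm's end, 190 mm from the hinge axis: round bar, 16 mm diameter, 136 mm long, parallel to the press's y. The arm (24 mm wide, 14 mm thick) joins it at the middle, leaving two stubs 12 to 68 mm either side, to grip about 42 mm from the middle. Height 85 mm closed, 270 mm open. It turns with the arm.
- counterweight (a point): Centre of the counterweight (52 mm diameter, 34 mm wide), 120 mm from the hinge axis. In the press frame it starts at x +91, z 201 mm and swings in the plane y = 0 out to x +206 (rim) and down behind the base, ending at about x +169, z 34 mm, its rim 8 mm above the table. The table strip x +85 to +215, y +-25 mm must be empty for it.
- glued_block: Tan sanding block under the arm's foot on the press base, 51 x 89 x 41 mm (x, y, z), origin at the centre of its underside. Its long y axis lies roughly along the arm. About 0.16 kg.
- tray: Fixed low plywood tray, 235 x 95 mm (x, y), walls 16 mm high and 5 mm thick, floor 5 mm thick; a divider across the middle of its length makes two bays 110 x 85 mm (inside), their centres 57 mm to either side along x. Origin at the centre of its underside.
- cork_pad: Fixed cork pad 96 x 74 x 3 mm (x, y, z) on the floor of the free bay; origin at the centre of its underside, which lies 5 mm above the table, so its top is at 8 mm. Its x axis is the bay's long direction, in which the block's long side must lie to fit.
- dry_block: Wider, flatter tan sanding block, 61 x 81 x 28 mm, already lying in the other bay (it may be either bay). To be left alone.
- washer_jar: Clear screw-top jar, 62 mm diameter, 84 mm tall, origin at the centre of its underside; loose, 0.16 kg. May or may not be the thing in the counterweight's way.
- sander_block: Hand sanding block: grey base 118 x 70 x 16 mm (x, y, z) with a yellow grip on top, 86 mm long in x, 40 mm wide in y, from 16 to 38 mm height; origin at the centre of its underside; loose, 0.13 kg. May or may not be the thing in the counterweight's way.
- squeeze_bottle: White squeeze bottle, 78 mm diameter, 216 mm tall, standing beside one end of the press's handle (either end). Origin at the centre of its underside. Leave it alone.
- filter_cartridge: Round filter cartridge, 81 mm diameter, 33 mm high, lying beside the other end of the handle. Origin at the centre of its underside. Leave it alone.
Not all that is in view belongs to the job. Leave any green look-alike of the sander_block alone. What is shaped like the washer_jar but pink is not meant.

How it is judged (in metres and radians):
On the way, in this order (a step that is already met when the one before it is completed fails the run):
1. the arm rests fully open by itself, untouched (value of joint press_arm above 1.65 rad and contact force between the arm and press below 0.3 N and velocity of joint press_arm below 0.1 rad/s), for 0.3 s.
2. the glued block lies flat on the cork pad (x of glued_block in the frame of cork_pad between -0.02 and 0.02 m and y of glued_block in the frame of cork_pad between -0.025 and 0.025 m and z of glued_block in the frame of cork_pad below 0.007 m and angle between glued_block's own z axis and vertical below 0.1 rad), for 0.2 s.
At the end, for the whole second after the job is handed in: Arm on its open stop (over 1.65 rad); glued block flat and still, same side up, on the cork pad (underside at most 4 mm off the pad, within 20 mm of its centre along it, 25 mm across); jar and hand sanding block upright and still on the table (all of step 2 and value of joint press_arm above 1.65 rad and linear speed of each of glued_block, washer_jar, sander_block below 0.02 m/s and angle between each of washer_jar, sander_block's own z axis and vertical below 0.1 rad and height (world z) of washer_jar between -0.006 and 0.006 m and height (world z) of sander_block between -0.006 and 0.006 m); the robot touches nothing.
It fails at once if the arm, counterweight or press is struck against the jar or the hand sanding block (over 3 N) (contact force between press and washer_jar above 3 N or contact force between press and sander_block above 3 N).
It fails at once if the jar or the hand sanding block is tipped over (angle between any of washer_jar, sander_block's own z axis and vertical above 0.6 rad).
It fails at once if the tall bottle, the filter cartridge or the block already in the tray is moved over 25 mm or tipped (distance of any of squeeze_bottle, filter_cartridge, dry_block from where it was at the start of the episode above 0.025 m or angle between any of squeeze_bottle, filter_cartridge, dry_block's own z axis and vertical above 0.4 rad).
It also fails if it takes over 72 s, if anything falls off the work surface, if the arm or the gripper's body presses on something with over 40 N, if the wrist force passes 120 N, or if a joint passes its speed limit or range.

## Working session

There is one attempt and no reset: what is moved stays moved. The work goes in short steps, Python scripts to look and compute and a tool call to move; the robot and the scene stay as the last step left them, time stands still between calls to the robot, and variables do not carry over. Pictures are saved under pics/ and viewed, and the job is handed in when it is done.

Besides the shell and the picture viewer there is one more tool, called after "Request:" as a command line: name --pt "numbers of a row" for each row, then --argument value for the rest. move_arm: Moves the arm, as the interface text tells. Its arguments: {"type":"object","properties":{"commands":{"type":"array"},"grip_force":{"type":"number"}},"required":["commands"]}

```bash
mkdir -p pics; ls; cat > h.py <<'E'
import numpy as np, cv2, pickle
from plant import robot
def snap(n,tag):
    p=robot.camera(n); cv2.imwrite(f'pics/{tag}.png',p['pixels'][:,:,::-1]); return p
def cam(p):
    R,_=cv2.Rodrigues(np.array(p['rvec'],float)); t=np.array(p['tvec'],float).reshape(3)
    K=np.array([[p['fx'],0,p['cx']],[0,p['fy'],p['cy']],[0,0,1.]]); return K,R,t
def toz(p,uv,z):
    K,R,t=cam(p); d=R.T@np.linalg.inv(K)@np.array([uv[0],uv[1],1.]); c=-R.T@t
    return c+d*(z-c[2])/d[2]
def proj(p,X):
    K,R,t=cam(p); q=(np.atleast_2d(X)@R.T+t)@K.T; return q[:,:2]/q[:,2:]
E
python3 - <<'E'
from h import *
o=robot.get_obs(); print(o)
for n in ['scene','top']:
    p=snap(n,n+'0'); pickle.dump(p,open(n+'0.pkl','wb'))
    K,R,t=cam(p); print(n,p['fx'],'cam at',-R.T@t)
    for l in ['press','handle_mid','counterweight','glued_block','tray','cork_pad','dry_block','washer_jar','sander_block','squeeze_bottle','filter_cartridge']:
        r=robot.pinpoint(l,p)
        for k in r[:3]:
            print(l,[round(float(x)) for x in k['at']],round(k['conf'],2),toz(p,k['at'][::-1],{'cork_pad':5,'handle_mid':85,'counterweight':201,'glued_block':12}.get(l,0)).round())
E
```

```text
pics
{'clock': 0.0, 'joint_positions': array([-1.19899572e+00,  2.60693805e-01, -1.39400476e-01,  1.17271743e+00,
        7.15872064e-06,  1.57078277e+00]), 'qd': array([-1.85667978e-03,  8.12067081e-04,  1.96059977e-04, -1.61070873e-03,
       -7.01093130e-05,  1.33798642e-03]), 'joint_efforts': array([ 1.88689778e-04, -4.05676532e+01,  2.53921813e+01,  1.86800474e-02,
        1.29582750e-04, -2.04749284e-06]), 'ee_pos': array([ 190.47526155, -488.471832  ,  230.44791205]), 'ee_rot': array([ 8.25622444e-01, -5.64222088e-01, -8.29947892e-04, -5.71529943e-04]), 'wrist_force': array([-0.10045724, -0.62146634, -0.35393848]), 'wrist_torque': array([ 0.00640677,  0.02635977, -0.0094707 ]), 'gripper_width': 0.9998437779168541}
scene 489.08721393485934 cam at [-631.28336982  644.55157782 1111.60248232]
press [258, 253] 0.67 [531. 232.   0.]
handle_mid [250, 214] 0.89 [536. 357.  85.]
counterweight [202, 277] 0.68 [529. 139. 201.]
counterweight [213, 348] 0.65 [372. -31. 201.]
glued_block [250, 214] 0.48 [616. 336.  12.]
tray [220, 356] 0.59 [ 547. -186.    0.]
cork_pad [212, 350] 0.7 [ 591.
[... 533 characters left out ...]
2.  85.]
handle_mid [201, 249] 0.34 [521. 216.  85.]
counterweight [152, 271] 0.75 [665. 131. 201.]
counterweight [195, 271] 0.72 [534. 129. 201.]
glued_block [200, 234] 0.55 [529. 280.  12.]
tray [199, 369] 0.76 [ 539. -186.    0.]
cork_pad [186, 373] 0.78 [ 585. -201.    5.]
dry_block [218, 370] 0.79 [ 474. -190.    0.]
washer_jar [256, 256] 0.81 [335. 201.   0.]
washer_jar [151, 273] 0.63 [703. 151.   0.]
sander_block [196, 309] 0.69 [546.  23.   0.]
sander_block [267, 377] 0.61 [ 304. -218.    0.]
sander_block [200, 252] 0.25 [527. 222.   0.]
squeeze_bottle [235, 218] 0.72 [405. 338.   0.]
filter_cartridge [166, 219] 0.75 [648. 339.   0.]
filter_cartridge [236, 218] 0.48 [403. 338.   0.]
```

```bash
python3 - <<'E'
import cv2
a=cv2.imread('pics/top0.png')[120:300,180:440]; cv2.imwrite('pics/top0z.png',cv2.resize(a,None,fx=3,fy=3,interpolation=cv2.INTER_CUBIC))
a=cv2.imread('pics/scene0.png')[120:330,180:440]; cv2.imwrite('pics/scene0z.png',cv2.resize(a,None,fx=2.8,fy=2.8,interpolation=cv2.INTER_CUBIC))
E
```

```text
(no output)
```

View pics/top0z.png

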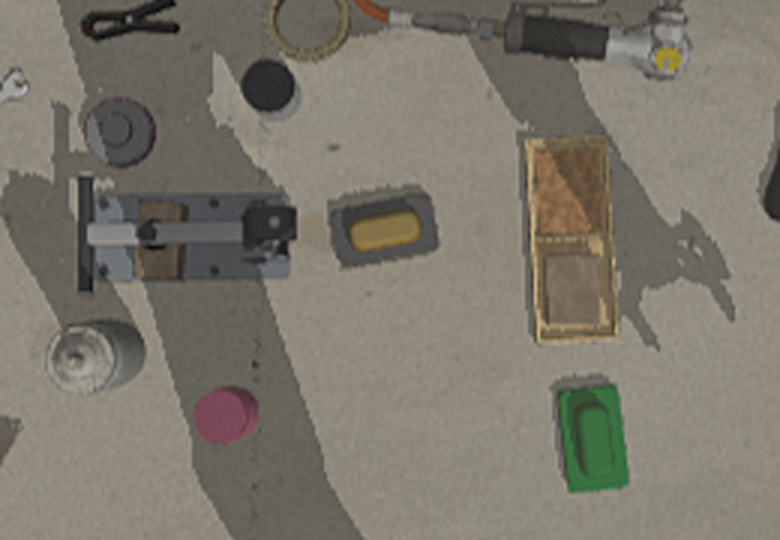

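View pics/scene0z.png

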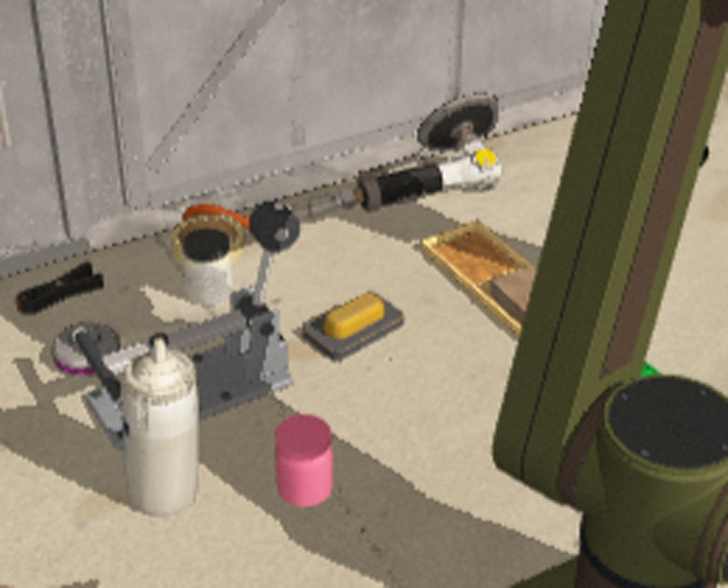

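View pics/top0.png

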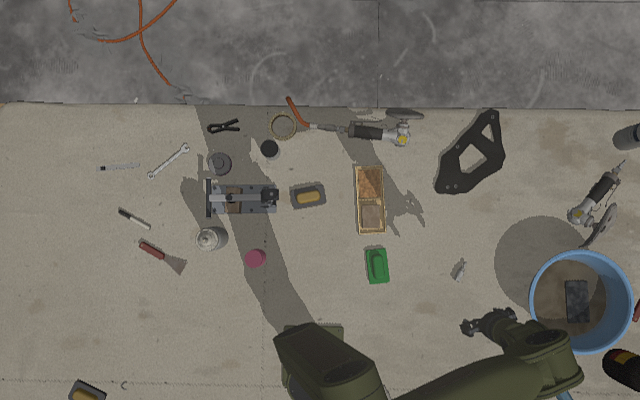

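```bash
python3 - <<'E'
import cv2
a=cv2.imread('pics/top0.png')
b=a[170:230,200:335]; cv2.imwrite('pics/t_press.png',cv2.resize(b,None,fx=5.9,fy=5.9,interpolation=cv2.INTER_CUBIC))
b=a[160:240,345:395]; cv2.imwrite('pics/t_tray.png',cv2.resize(b,None,fx=7,fy=7,interpolation=cv2.INTER_CUBIC))
a=cv2.imread('pics/scene0.png')
b=a[185:285,205:335]; cv2.imwrite('pics/s_press.png',cv2.resize(b,None,fx=6,fy=6,interpolation=cv2.INTER_CUBIC))
E
cat > fit.py <<'E'
E
python3 - <<'E'
import sys; sys.path.insert(0,'.')
from h import *
import pickle
p=robot.camera('top')
for l in ['glued_block','sander_block','tray','cork_pad','dry_block','press','press_arm','squeeze_bottle','filter_cartridge']:
    for r in robot.regions_of(l,p)[:2]:
        m=r['pixels'].astype(np.uint8); 
        ys,xs=np.nonzero(m)
        print(l,round(r['conf'],2),r['extent'],m.sum(),cv2.minAreaRect(np.c_[xs,ys].astype(np.float32)))
E
```

```text
glued_block 0.52 [224.8, 183.2, 18.9, 29.4] 256 ((233.0, 199.0), (26.0, 16.0), 90.0)
sander_block 0.88 [291.3, 185.5, 33.4, 24.0] 629 ((307.85943603515625, 196.0822296142578), (19.3649845123291, 33.579708099365234), 78.11134338378906)
sander_block 0.56 [363.5, 247.7, 25.6, 34.6] 667 ((376.5699157714844, 265.4900207519531), (33.37544631958008, 21.07178497314453), 81.8698959350586)
tray 0.88 [354.0, 166.6, 33.2, 67.1] 889 ((370.14373779296875, 199.49171447753906), (69.00064849853516, 27.876720428466797), 86.69812774658203)
cork_pad 0.79 [363.8, 171.5, 18.6, 25.6] 608 ((369.41033935546875, 182.97589111328125), (28.538904190063477, 22.079479217529297), 86.633544921875)
dry_block 0.55 [358.3, 204.2, 22.9, 21.8] 398 ((370.5, 215.5), (23.0, 17.0), 90.0)
press 0.7 [203.3, 176.4, 74.8, 39.6] 1774 ((242.0, 197.0), (40.0, 72.0), 90.0)
press_arm 0.72 [353.8, 167.4, 34.0, 63.4] 820 ((370.0661315917969, 199.05838012695312), (67.6180648803711, 27.820716857910156), 86.42366790771484)
press_arm 0.69 [207.2, 177.5, 72.5, 41.3] 865 ((242.0, 197.0), (40.0, 72.0), 90.0)
squeeze_bottle 0.78 [195.6, 225.9, 32.8, 23.2] 686 ((211.0, 238.0), (24.0, 34.0), 90.0)
```

View pics/t_press.png

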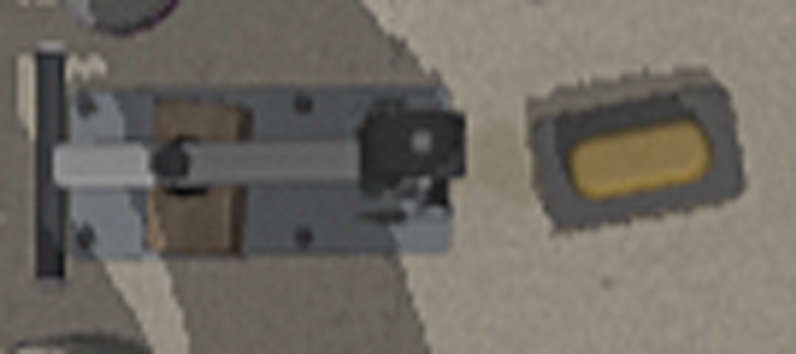

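View pics/s_press.png

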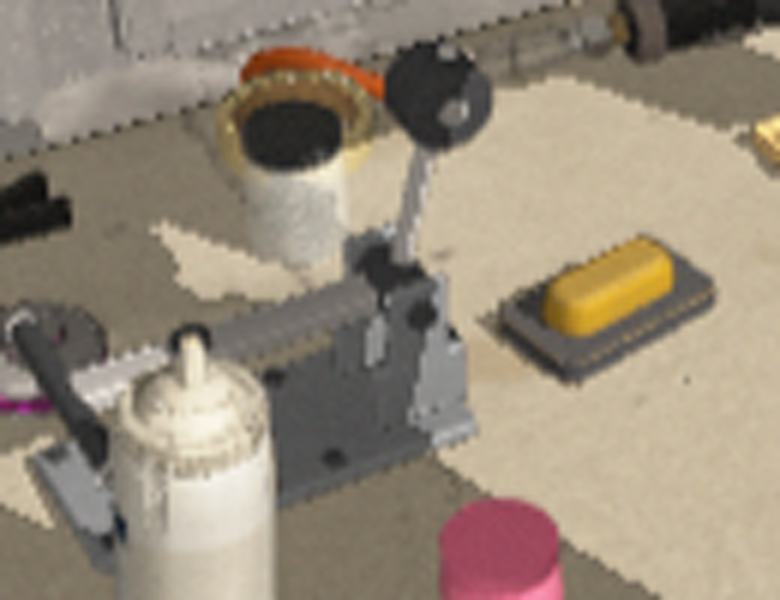

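View pics/t_tray.png

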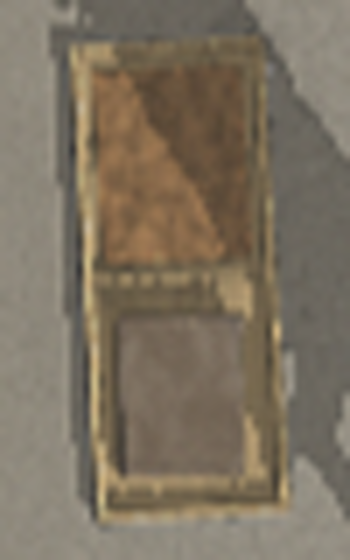

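```bash
cat > fitp.py <<'E'
from h import *
from scipy.optimize import least_squares
T=pickle.load(open('top0.pkl','rb')); S=pickle.load(open('scene0.pkl','rb'))
def zt(p,s,o): return [(p[0]+.5)/s-.5+o[0],(p[1]+.5)/s-.5+o[1]]
def W(q,P):
    P=np.atleast_2d(P).astype(float); c,s=np.cos(q[2]),np.sin(q[2])
    return np.c_[q[0]+c*P[:,0]-s*P[:,1],q[1]+s*P[:,0]+c*P[:,1],P[:,2]]
def fit(obs,q0):
    def f(q): return np.concatenate([(proj(p,W(q[:3]*[1,1,.01],X))[0]-uv) for p,X,uv in obs])
    q0=np.array(q0)*[1,1,100]
    r=least_squares(f,q0,loss='soft_l1'); return r.x*[1,1,.01],f(r.x).reshape(-1,2)
E
python3 - <<'E'
from fitp import *
t=lambda a:zt(a,5.9,(200,170)); s=lambda a:zt(a,6,(205,185))
# press: x axis -> world -y
obs=[(T,[-140,50,12],t((70,88))),(T,[-140,-50,12],t((70,254))),(T,[85,-50,12],t((450,253))),(T,[85,50,12],t((450,87))),
(T,[-130,0,93],t((50,163))),(T,[91,0,215],t((413,145))),
(S,[85,-50,12],s((477,428))),(S,[91,0,201],s((438,95))),(S,[-140,50,12],s((30,462)))]
q,r=fit(obs,[530,200,-1.57]); print('press',q.round(3)); print(r.round(1))
# sander: corners top at z16 ; x along long
o=[(T,[-59,35,16],t((530,100))),(T,[59,35,16],t((722,75))),(T,[59,-35,16],t((744,190))),(T,[-59,-35,16],t((556,230))),(T,[0,0,38],t((640,157)))]
o+=[(S,[-59,-35,16],s((575,370))),(S,[59,-35,16],s((714,290)))]
q,r=fit(o,[546,23,-1.4]); print('sander',q.round(3)); print(r.round(1))
# block top corners z 12+41=53 ; y along world x
o=[(T,[-25.5,44.5,53],t((155,98))),(T,[-25.5,-44.5,53],t((152,253))),(T,[25.5,-44.5,53],t((237,253))),(T,[25.5,44.5,53],t((242,104)))]
q,r=fit(o,[530,280,-1.57]); print('block',q.round(3)); print(r.round(1))
t=lambda a:zt(a,7,(345,160))
o=[(T,[117.5,47.5,16],t((70,46))),(T,[117.5,-47.5,16],t((266,37))),(T,[-117.5,-47.5,16],t((291,510))),(T,[-117.5,47.5,16],t((99,521)))]
q,r=fit(o,[540,-186,0]); print('tray',q.round(3)); print(r.round(1)); print('pad',W(q,[57,0,5]))
o=[(T,[48,37,8],t((92,75))),(T,[48,-37,8],t((243,66))),(T,[-48,37,8],t((103,266))),(T,[-48,-37,8],t((254,258)))]
q,r=fit(o,[585,-201,0]); print('pad',q.round(3)); print(r.round(1))
E
```

```text
press [533.531 221.92   -1.547]
[[-0.5 -0.1]
 [-0.7  0.5]
 [-0.3  0.3]
 [-0.3 -0.4]
 [-0.6  0. ]
 [-0.1  0. ]
 [ 1.1 -1.4]
 [ 0.7 -0.1]
 [ 0.4 -2.3]]
sander [546.829  25.57   -1.352]
[[-0.4  2.5]
 [ 0.5 -0. ]
 [ 0.8  0.3]
 [-0.9  0.3]
 [-0.6 -1.1]
 [-1.1 -0.7]
 [ 1.5 -1.7]]
block [526.524 276.213  -1.574]
[[-0.1  0.1]
 [-0.4  0.1]
 [ 0.3  0.4]
 [ 0.2 -0.7]]
tray [ 5.37930e+02 -1.90753e+02  7.00000e-02]
[[ 0.2 -0.1]
 [-0.3 -0.3]
 [ 0.1  0.2]
 [-0.1  0.1]]
pad [[ 594.79044595 -186.76075609    5.        ]]
pad [ 5.93642e+02 -1.86523e+02  7.20000e-02]
[[ 0.1 -0.2]
 [-0.1 -0.1]
 [ 0.1  0.1]
 [-0.1  0.1]]
```

```bash
cat > go.py <<'E'
import sys
from h import *
from scipy.spatial.transform import Rotation as Ro
def go(x,y,z,yaw=None,verbose=1):
    o=robot.get_obs(); R=Ro.from_quat(o['ee_rot'])
    X=R.as_matrix()[:,0]; cy=np.arctan2(X[1],X[0])
    if yaw is None: yaw=cy
    yaw=cy+(yaw-cy+np.pi/2)%np.pi-np.pi/2
    Rt=Ro.from_matrix(np.c_[[np.cos(yaw),np.sin(yaw),0],[np.sin(yaw),-np.cos(yaw),0],[0,0,-1]])
    d=R.inv().apply(np.array([x,y,z])-o['ee_pos'])/1000
    print('t',round(o['clock'],2),'pos',o['ee_pos'].round(1),'yaw',round(cy,3),'shift',d.round(4),'rot',(R.inv()*Rt).as_rotvec().round(3),'F',o['wrist_force'].round(1),'gw',round(o['gripper_width'],2))
if __name__=='__main__':
    a=[float(v) for v in sys.argv[1:]]; go(*a)
E
python3 go.py 547 25.5 150 0.21
python3 - <<'E'
from fitp import *
q=[533.5,221.9,-1.547]
P=[533.5,221.9,-1.547]
def draw(p,f,off,s,n):
    im=p['pixels'][:,:,::-1].copy(); c=im[off[1]:off[1]+off[3],off[0]:off[0]+off[2]]; c=cv2.resize(c,None,fx=s,fy=s,interpolation=cv2.INTER_CUBIC)
    def poly(q,pts,col,closed=True):
        uv=(proj(p,W(np.array(q),pts))-off[:2]+.5)*s-.5
        cv2.polylines(c,[np.round(uv).astype(int)],closed,col,1)
    poly(P,[[-140,-50,12],[85,-50,12],[85,50,12],[-140,50,12]],(0,0,255))
    poly(P,[[-130,-68,85],[-130,68,85]],(0,255,255),False); poly(P,[[-130,0,85],[60,0,85],[91,0,201]],(0,255,0),False)
    r=lambda a,b,z:[[-a,-b,z],[a,-b,z],[a,b,z],[-a,b,z]]
    poly([526.5,276.2,-1.574],r(25.5,44.5,53),(255,0,255))
    poly([546.8,25.6,-1.352],r(59,35,16),(255,0,0));poly([546.8,25.6,-1.352],r(59,35,0),(255,0,0));poly([546.8,25.6,-1.352],r(43,20,38),(255,255,0))
    cv2.imwrite(n,c)
draw(T,None,(200,170,135,60),5.9,'pics/ov_t.png'); draw(S,None,(205,185,130,100),6,'pics/ov_s.png')
E
```

```text
t 1.7 pos [ 190.7 -489.1  231.3] yaw -1.199 shift [-0.35   -0.5189  0.0813] rot [ 0.    -0.    -1.409] F [-0.4  0.1 -0.1] gw 1.0
```

View pics/ov_t.png

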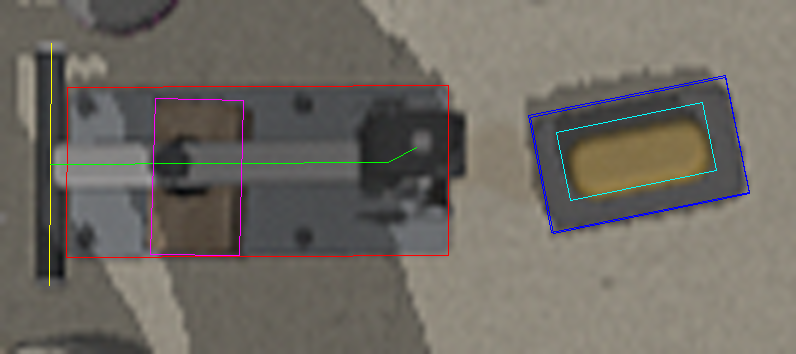

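View pics/ov_s.png

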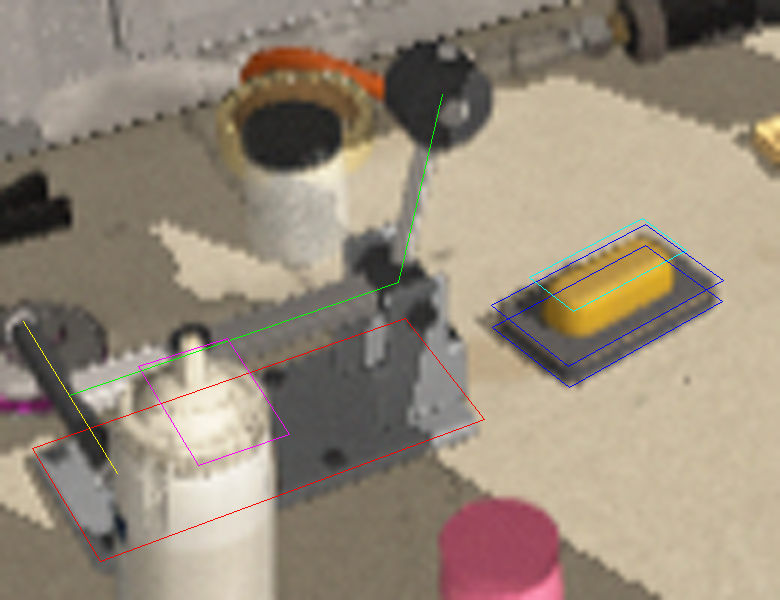

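```bash
python3 - <<'E'
from fitp import *
print(toz(T,zt((640,158),5.9,(200,170)),38).round(1)); print(toz(S,zt((612,278),6,(205,185)),38).round(1))
print(toz(S,zt((20,325),6,(205,185)),93), W([533.5,221.9,-1.547],[-130,68,93]))
E
```

```text
[542.7  23.3  38. ]
[533.8  29.8  38. ]
[586.69446534 358.14070577  93.        ] [[598.38751736 353.48119201  93.        ]]
```

Request:
move_arm --pt "-0.353 -0.517 0.0813 0 0 -1.409 0.085" --pt "-0.353 -0.517 0.0813 0 0 -1.409 0.085" --pt "-0.353 -0.517 0.0813 0 0 -1.409 0.085" --pt "-0.353 -0.517 0.0813 0 0 -1.409 0.085" --pt "-0.353 -0.517 0.0813 0 0 -1.409 0.085" --pt "-0.353 -0.517 0.0813 0 0 -1.409 0.085" --pt "-0.353 -0.517 0.0813 0 0 -1.409 0.085" --pt "-0.353 -0.517 0.0813 0 0 -1.409 0.085" --pt "-0.353 -0.517 0.0813 0 0 -1.409 0.085" --pt "-0.353 -0.517 0.0813 0 0 -1.409 0.085"

```text
clock: 2.53
ee_pos: [424.9, -146.2, 177.7]
ee_rot: [1.0, 0.029, 0.0, 0.0]
wrist_force: [0.4, -0.6, 0.4]
gripper_width: 0.995
```

```bash
python3 go.py 542 24 100 0.21
```

```text
t 2.53 pos [ 424.9 -146.2  177.7] yaw 0.057 shift [ 0.1266 -0.1633  0.0777] rot [ 0.001 -0.001 -0.153] F [ 0.4 -0.6  0.4] gw 1.0
```

Request:
move_arm --pt "0.127 -0.163 0.078 0 0 -0.153 0.085" --pt "0.127 -0.163 0.078 0 0 -0.153 0.085" --pt "0.127 -0.163 0.078 0 0 -0.153 0.085" --pt "0.127 -0.163 0.078 0 0 -0.153 0.085" --pt "0.127 -0.163 0.078 0 0 -0.153 0.085" --pt "0.127 -0.163 0.078 0 0 -0.153 0.085" --pt "0.127 -0.163 0.078 0 0 -0.153 0.085" --pt "0.127 -0.163 0.078 0 0 -0.153 0.085"

```text
clock: 3.2
ee_pos: [542.1, 21.4, 99.2]
ee_rot: [0.995, 0.103, -0.001, 0.0]
wrist_force: [-0.1, -0.3, 0.6]
gripper_width: 0.993
```

```bash
python3 go.py 542 24 100 0.21; python3 - <<'E'
from h import *
o=robot.get_obs()
for n in ['top','scene']:
    p=snap(n,n+'1'); pickle.dump(p,open(n+'1.pkl','wb')); uv=proj(p,o['ee_pos'])[0]; print(n,uv)
    x,y=(int(v) for v in uv); c=p['pixels'][y-45:y+45,x-55:x+55,::-1]; c=cv2.resize(c,None,fx=6,fy=6,interpolation=cv2.INTER_CUBIC)
    w=(uv-[x-55,y-45]+.5)*6-.5; cv2.circle(c,tuple(int(v) for v in w),4,(0,0,255),1); cv2.imwrite(f'pics/{n}1z.png',c)
E
```

```text
t 3.2 pos [542.1  21.4  99.2] yaw 0.205 shift [ 0.0004 -0.0025 -0.0008] rot [ 0.     0.002 -0.005] F [-0.1 -0.3  0.6] gw 0.99
top [307.71313142 195.32062684]
scene [307.64243569 214.90448586]
```

View pics/top1z.png

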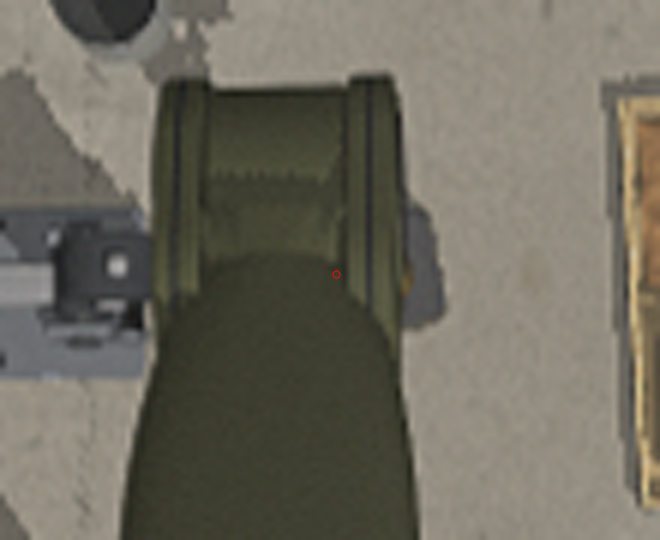

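View pics/scene1z.png

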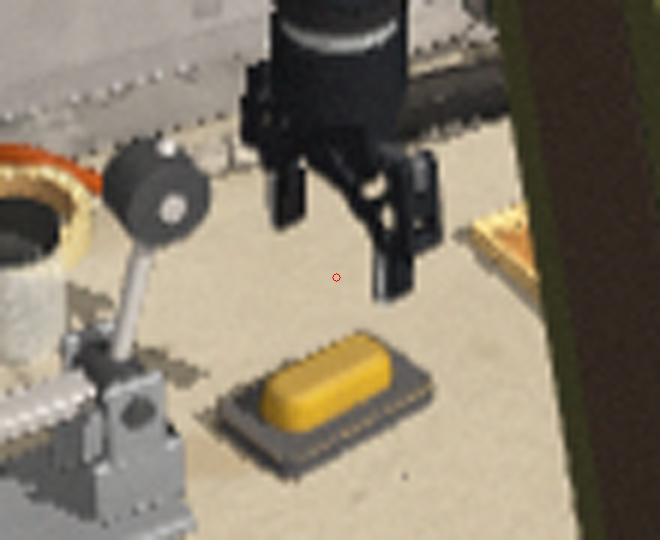

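Request:
move_arm --pt "0 -0.002 0.03 0 0 0 0.085" --pt "0 -0.002 0.06 0 0 0 0.085" --pt "0 -0.002 0.083 0 0 0 0.085" --pt "0 -0.002 0.083 0 0 0 0.06" --pt "0 -0.002 0.083 0 0 0 0.02" --pt "0 -0.002 0.083 0 0 0 0.02" --pt "0 -0.002 0.083 0 0 0 0.02" --pt "0 -0.002 0.083 0 0 0 0.02" --pt "0 -0.002 0.083 0 0 0 0.02" --grip_force 35

```text
clock: 4.05
ee_pos: [544.1, 22.7, 19.2]
ee_rot: [0.995, 0.102, 0.002, 0.001]
wrist_force: [-0.6, -1.3, 6.8]
gripper_width: 0.425
```

```bash
python3 go.py 400 10 26 0.02
```

```text
t 4.05 pos [544.1  22.7  19.2] yaw 0.204 shift [-0.1437 -0.0167 -0.0075] rot [ 0.001 -0.004  0.184] F [-0.6 -1.3  6.8] gw 0.43
```

Request:
move_arm --pt "0 0 -0.005 0 0 0 0.02" --pt "0 0 -0.015 0 0 0 0.02" --pt "0 0 -0.025 0 0 0 0.02" --pt "0 0 -0.025 0 0 0 0.02"

```text
clock: 4.38
ee_pos: [544.0, 23.3, 44.3]
ee_rot: [0.995, 0.102, 0.002, 0.0]
wrist_force: [-0.3, -0.1, -0.4]
gripper_width: 0.426
```

```bash
python3 go.py 400 10 44 0.05; python3 - <<'E'
from h import *
p=snap('scene','s2'); c=p['pixels'][150:290,230:420,::-1]; cv2.imwrite('pics/s2z.png',cv2.resize(c,None,fx=4,fy=4))
E
```

```text
t 4.38 pos [544.   23.3  44.3] yaw 0.204 shift [-0.1437 -0.0162 -0.0003] rot [ 0.    -0.004  0.154] F [-0.3 -0.1 -0.4] gw 0.43
```

View pics/s2z.png

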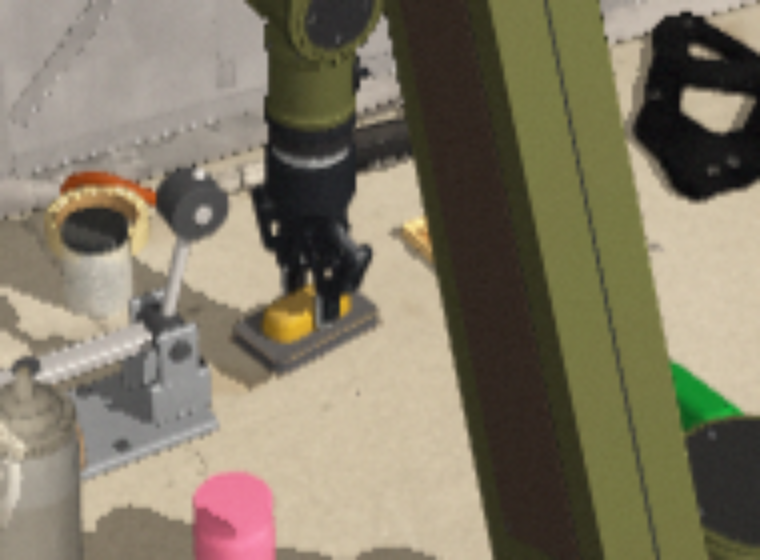

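Request:
move_arm --pt "-0.03 -0.003 0 0 0 0.03 0.02" --pt "-0.06 -0.007 0 0 0 0.06 0.02" --pt "-0.09 -0.01 0 0 0 0.1 0.02" --pt "-0.12 -0.013 0 0 0 0.13 0.02" --pt "-0.144 -0.016 0 0 0 0.154 0.02" --pt "-0.144 -0.016 0 0 0 0.154 0.02" --pt "-0.144 -0.016 0 0 0 0.154 0.02"

```text
clock: 5.02
ee_pos: [395.8, 9.6, 41.5]
ee_rot: [1.0, 0.025, -0.001, -0.0]
wrist_force: [0.7, -0.9, -1.3]
gripper_width: 0.425
```

```bash
python3 go.py 400 10 19 0.05; python3 - <<'E'
from h import *
p=snap('scene','s3'); c=p['pixels'][150:330,230:420,::-1]; cv2.imwrite('pics/s3z.png',cv2.resize(c,None,fx=3.3,fy=3.3))
E
```

```text
t 5.02 pos [395.8   9.6  41.5] yaw 0.05 shift [ 0.0042 -0.0002  0.0225] rot [-0.     0.002  0.   ] F [ 0.7 -0.9 -1.3] gw 0.43
```

View pics/s3z.png

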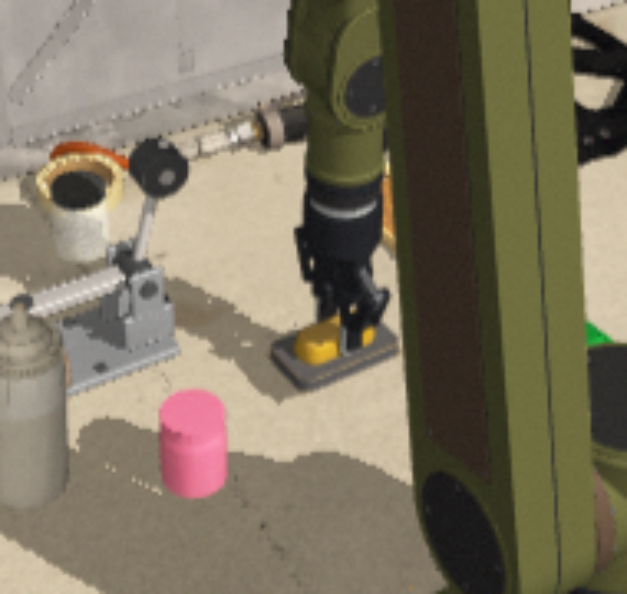

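Held and clear. Lower gently and release.

Request:
move_arm --pt "0.004 0 0.01 0 0 0 0.02" --pt "0.004 0 0.018 0 0 0 0.02" --pt "0.004 0 0.022 0 0 0 0.02" --pt "0.004 0 0.0235 0 0 0 0.02" --pt "0.004 0 0.0235 0 0 0 0.02" --pt "0.004 0 0.0235 0 0 0 0.06" --pt "0.004 0 0.0235 0 0 0 0.085" --pt "0.004 0 0.0235 0 0 0 0.085" --pt "0.004 0 0.0 0 0 0 0.085" --pt "0.004 0 -0.04 0 0 0 0.085"

```text
clock: 5.9
ee_pos: [398.0, 9.8, 79.1]
ee_rot: [1.0, 0.025, -0.005, -0.0]
wrist_force: [0.6, -0.4, -0.0]
gripper_width: 1.001
```

```bash
python3 go.py 400 10 260 0.05
```

```text
t 5.9 pos [398.    9.8  79.1] yaw 0.05 shift [ 0.0003 -0.0002 -0.1809] rot [-0.     0.009  0.   ] F [ 0.6 -0.4 -0. ] gw 1.0
```

Request:
move_arm --pt "0 0 -0.04 0 0 0 0.085" --pt "0 0 -0.08 0 0 0 0.085" --pt "0 0 -0.12 0 0 0 0.085" --pt "0 0 -0.16 0 0 0 0.085" --pt "0 0 -0.2 0 0 0 0.085" --pt "0 0 -0.22 0 0 0 0.085"

```text
clock: 6.4
ee_pos: [403.5, 9.9, 306.2]
ee_rot: [1.0, 0.025, 0.003, -0.0]
wrist_force: [0.7, -0.2, -0.9]
gripper_width: 0.993
```

```bash
python3 go.py 572 353 300 1.59
```

```text
t 6.4 pos [403.5   9.9 306.2] yaw 0.05 shift [ 0.1854 -0.3343  0.0073] rot [ 0.005 -0.005 -1.54 ] F [ 0.7 -0.2 -0.9] gw 0.99
```

Request:
move_arm --pt "0.185 -0.334 0 0 0 -1.54 0.085" --pt "0.185 -0.334 0 0 0 -1.54 0.085" --pt "0.185 -0.334 0 0 0 -1.54 0.085" --pt "0.185 -0.334 0 0 0 -1.54 0.085" --pt "0.185 -0.334 0 0 0 -1.54 0.085" --pt "0.185 -0.334 0 0 0 -1.54 0.085" --pt "0.185 -0.334 0 0 0 -1.54 0.085" --pt "0.185 -0.334 0 0 0 -1.54 0.085" --pt "0.185 -0.334 0 0 0 -1.54 0.085" --pt "0.185 -0.334 0 0 0 -1.54 0.085"

```text
clock: 7.23
ee_pos: [571.9, 358.8, 297.7]
ee_rot: [0.793, 0.609, -0.0, -0.001]
wrist_force: [0.5, -0.0, -1.5]
gripper_width: 1.0
```

```bash
python3 go.py 572 353 150 1.59; python3 - <<'E'
from h import *
for n in ['top','scene']:
    p=snap(n,n+'4'); pickle.dump(p,open(n+'4.pkl','wb')); c=p['pixels'][120:300,180:400,::-1]; cv2.imwrite(f'pics/{n}4z.png',cv2.resize(c,None,fx=3.3,fy=3.3))
E
```

```text
t 7.23 pos [571.9 358.8 297.7] yaw 1.31 shift [-0.0056  0.0019  0.1477] rot [-0.002 -0.001 -0.28 ] F [ 0.5 -0.  -1.5] gw 1.0
```

View pics/scene4z.png

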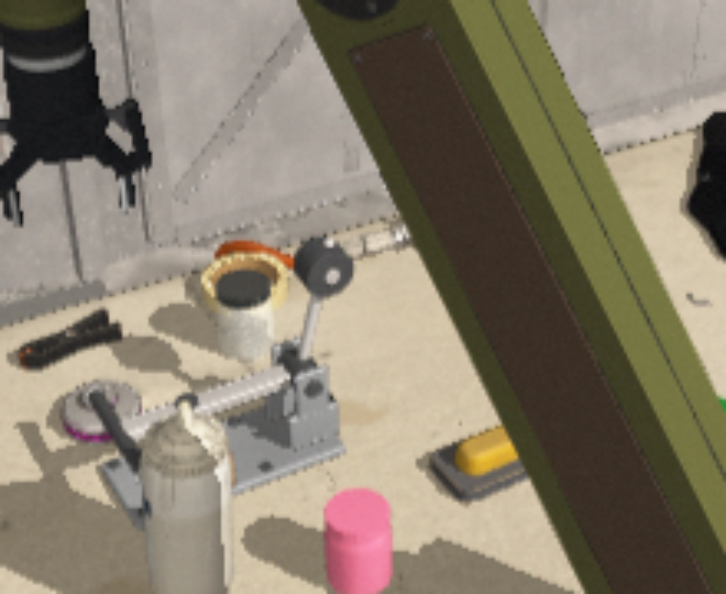

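View pics/top4z.png

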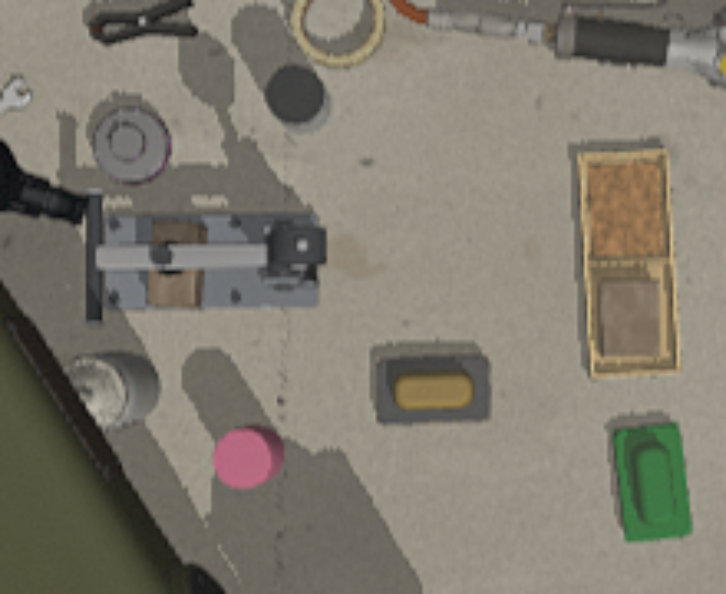

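Request:
move_arm --pt "-0.006 0.002 0.04 0 0 -0.1 0.085" --pt "-0.006 0.002 0.08 0 0 -0.2 0.085" --pt "-0.006 0.002 0.12 0 0 -0.28 0.085" --pt "-0.006 0.002 0.15 0 0 -0.28 0.085" --pt "-0.006 0.002 0.15 0 0 -0.28 0.085"

```text
clock: 7.75
ee_pos: [565.0, 341.8, 144.5]
ee_rot: [0.705, 0.709, -0.007, -0.002]
wrist_force: [-0.8, -1.2, -0.8]
gripper_width: 0.994
```

```bash
python3 go.py 572 353 66 1.595; python3 - <<'E'
from h import *
for n in ['top','scene']:
    p=snap(n,n+'5'); pickle.dump(p,open(n+'5.pkl','wb')); c=p['pixels'][160:280,180:330,::-1]; cv2.imwrite(f'pics/{n}5z.png',cv2.resize(c,None,fx=5,fy=5))
E
```

```text
t 7.75 pos [565.  341.8 144.5] yaw 1.576 shift [0.0118 0.0081 0.0783] rot [-0.012  0.008 -0.019] F [-0.8 -1.2 -0.8] gw 0.99
```

View pics/scene5z.png

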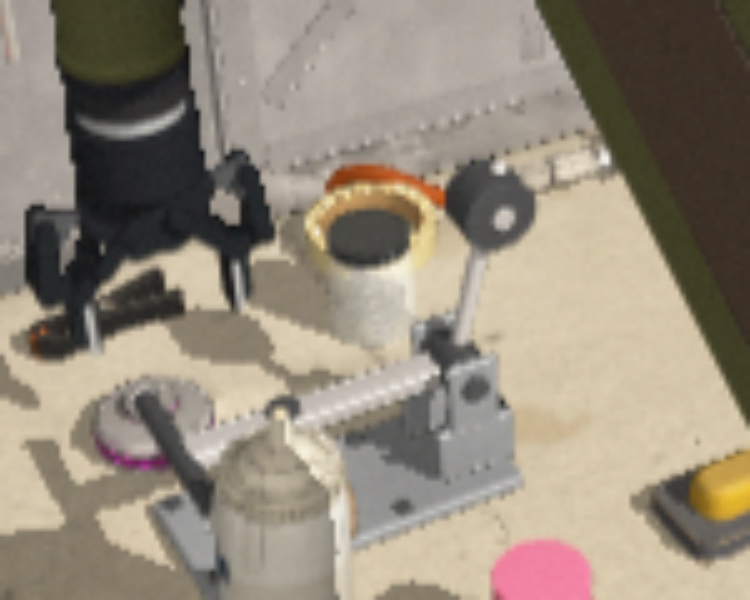

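View pics/top5z.png

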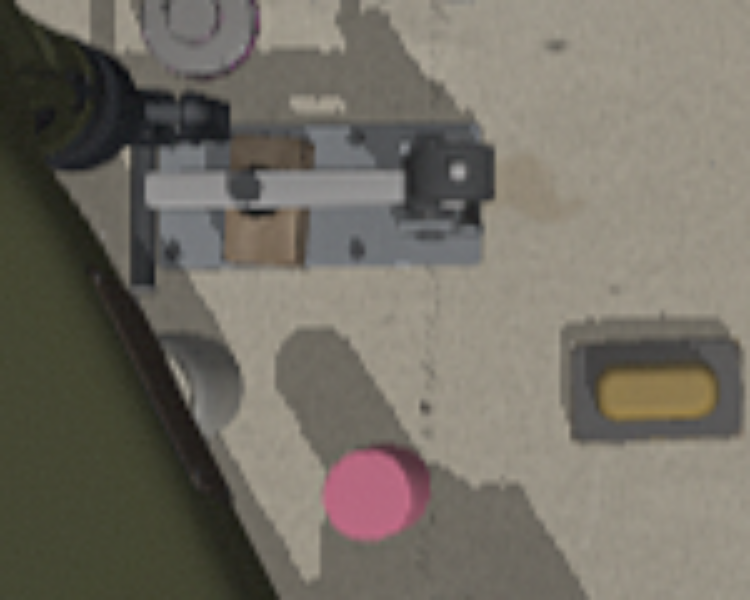

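Request:
move_arm --pt "0 0 0 0 0 0 0.085" --pt "0 0 0 0 0 0 0.085"

```text
clock: 8.02
ee_pos: [572.2, 347.1, 155.3]
ee_rot: [0.704, 0.71, 0.003, 0.001]
wrist_force: [-0.7, -0.1, -0.0]
gripper_width: 0.998
```

```bash
python3 go.py 572 353 66 1.595
```

```text
t 8.02 pos [572.2 347.1 155.3] yaw 1.579 shift [ 0.0056 -0.0006  0.0893] rot [ 0.005 -0.003 -0.016] F [-0.7 -0.1 -0. ] gw 1.0
```

Request:
move_arm --pt "0.006 0 0.02 0 0 -0.016 0.085" --pt "0.006 0 0.04 0 0 -0.016 0.085" --pt "0.006 0 0.06 0 0 -0.016 0.085" --pt "0.006 0 0.075 0 0 -0.016 0.085" --pt "0.006 0 0.085 0 0 -0.016 0.085" --pt "0.006 0 0.089 0 0 -0.016 0.085" --pt "0.006 0 0.089 0 0 -0.016 0.085" --pt "0.006 0 0.089 0 0 -0.016 0.085"

```text
clock: 8.68
ee_pos: [571.2, 352.9, 64.1]
ee_rot: [0.698, 0.716, 0.001, 0.0]
wrist_force: [0.1, -1.1, -0.0]
gripper_width: 0.994
```

```bash
python3 go.py 572 353 66 1.595; python3 - <<'E'
from h import *
for n in ['top','scene']:
    p=snap(n,n+'6'); pickle.dump(p,open(n+'6.pkl','wb')); c=p['pixels'][180:270,180:300,::-1]; cv2.imwrite(f'pics/{n}6z.png',cv2.resize(c,None,fx=6,fy=6))
E
```

```text
t 8.68 pos [571.2 352.9  64.1] yaw 1.596 shift [ 0.0001  0.0008 -0.0019] rot [ 0.002 -0.001  0.001] F [ 0.1 -1.1 -0. ] gw 0.99
```

View pics/scene6z.png

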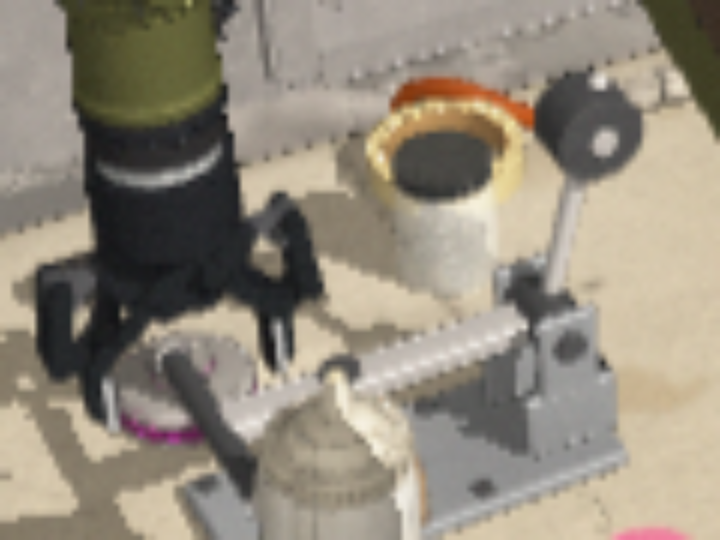

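View pics/top6z.png

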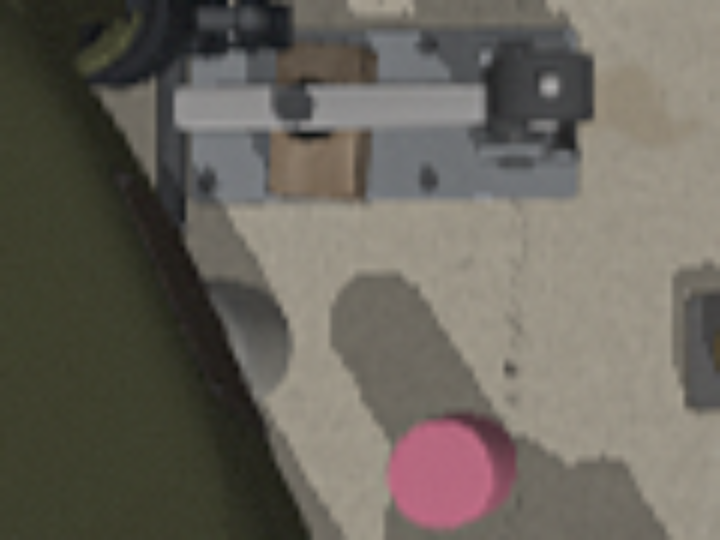

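Request:
move_arm --pt "0 0 0 0 0 0 0.05" --pt "0 0 0 0 0 0 0.03" --pt "0 0 0 0 0 0 0.005" --pt "0 0 0 0 0 0 0.005" --pt "0 0 0 0 0 0 0.005" --pt "0 0 0 0 0 0 0.005" --pt "0 0 0 0 0 0 0.005" --grip_force 25

```text
clock: 9.37
ee_pos: [570.2, 354.9, 62.9]
ee_rot: [0.698, 0.716, 0.002, -0.002]
wrist_force: [-0.6, 5.1, 0.4]
gripper_width: 0.173
```

```bash
python3 go.py 572 353 66 1.595
```

```text
t 9.37 pos [570.2 354.9  62.9] yaw 1.597 shift [-0.0019  0.0018 -0.0031] rot [-0.    -0.005  0.002] F [-0.6  5.1  0.4] gw 0.17
```

```bash
python3 -c "
import math
for i in range(1,37):
    t=i*0.05; print(i,round(t,2),round(-.19*(1-math.cos(t)),4),round(-.19*math.sin(t),4))"
```

```text
1 0.05 -0.0002 -0.0095
2 0.1 -0.0009 -0.019
3 0.15 -0.0021 -0.0284
4 0.2 -0.0038 -0.0377
5 0.25 -0.0059 -0.047
6 0.3 -0.0085 -0.0561
7 0.35 -0.0115 -0.0652
8 0.4 -0.015 -0.074
9 0.45 -0.0189 -0.0826
10 0.5 -0.0233 -0.0911
11 0.55 -0.028 -0.0993
12 0.6 -0.0332 -0.1073
13 0.65 -0.0387 -0.115
14 0.7 -0.0447 -0.1224
15 0.75 -0.051 -0.1295
16 0.8 -0.0576 -0.1363
17 0.85 -0.0646 -0.1427
18 0.9 -0.0719 -0.1488
19 0.95 -0.0795 -0.1545
20 1.0 -0.0873 -0.1599
21 1.05 -0.0955 -0.1648
22 1.1 -0.1038 -0.1693
23 1.15 -0.1124 -0.1734
24 1.2 -0.1212 -0.1771
25 1.25 -0.1301 -0.1803
26 1.3 -0.1392 -0.1831
27 1.35 -0.1484 -0.1854
28 1.4 -0.1577 -0.1872
29 1.45 -0.1671 -0.1886
30 1.5 -0.1766 -0.1895
31 1.55 -0.186 -0.19
32 1.6 -0.1955 -0.1899
33 1.65 -0.205 -0.1894
34 1.7 -0.2145 -0.1884
35 1.75 -0.2239 -0.187
36 1.8 -0.2332 -0.185
```

Include a +2.5 mm correction toward the handle (wrist felt +5 N in y).

Request:
move_arm --pt "0.0023 0 -0.0095 0 0 0 0.005" --pt "0.0016 0 -0.019 0 0 0 0.005" --pt "0.0004 0 -0.0284 0 0 0 0.005" --pt "-0.0013 0 -0.0377 0 0 0 0.005" --pt "-0.0034 0 -0.047 0 0 0 0.005" --pt "-0.006 0 -0.0561 0 0 0 0.005" --pt "-0.009 0 -0.0652 0 0 0 0.005"

```text
clock: 9.95
ee_pos: [570.5, 344.0, 129.4]
ee_rot: [0.698, 0.716, 0.001, -0.001]
wrist_force: [-0.2, 4.4, -1.5]
gripper_width: 0.177
```

```bash
python3 go.py 572 353 66 1.595; python3 - <<'E'
from h import *
for n in ['scene']:
    p=snap(n,n+'7'); pickle.dump(p,open(n+'7.pkl','wb')); c=p['pixels'][150:270,180:320,::-1]; cv2.imwrite(f'pics/{n}7z.png',cv2.resize(c,None,fx=5,fy=5))
E
```

```text
t 9.95 pos [570.5 344.  129.4] yaw 1.596 shift [0.0088 0.0017 0.0634] rot [ 0.    -0.002  0.001] F [-0.2  4.4 -1.5] gw 0.18
```

View pics/scene7z.png

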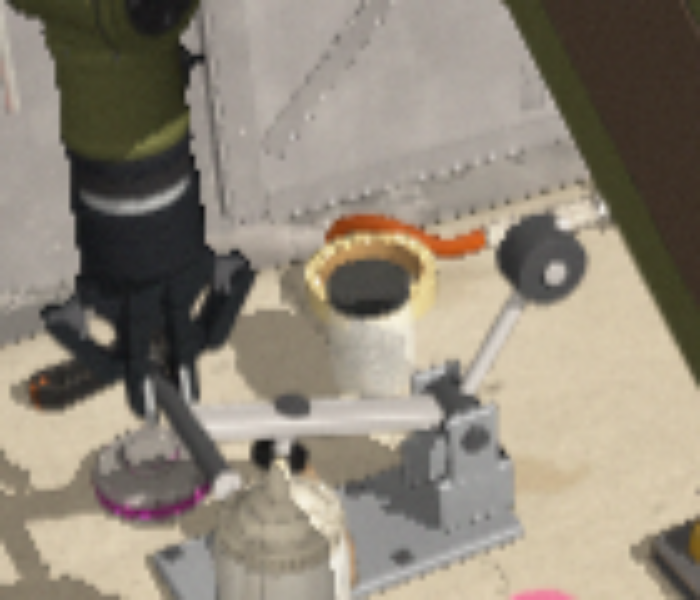

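Request:
move_arm --pt "-0.0035 0 -0.0088 0 0 0 0.005" --pt "-0.0074 0 -0.0174 0 0 0 0.005" --pt "-0.0118 0 -0.0259 0 0 0 0.005" --pt "-0.0165 0 -0.0341 0 0 0 0.005" --pt "-0.0217 0 -0.0421 0 0 0 0.005" --pt "-0.0272 0 -0.0498 0 0 0 0.005" --pt "-0.0332 0 -0.0572 0 0 0 0.005" --pt "-0.0395 0 -0.0643 0 0 0 0.005" --pt "-0.0461 0 -0.0711 0 0 0 0.005" --pt "-0.0531 0 -0.0775 0 0 0 0.005"

```text
clock: 10.83
ee_pos: [572.1, 294.3, 208.8]
ee_rot: [0.697, 0.717, 0.004, -0.002]
wrist_force: [-1.8, 10.8, 8.6]
gripper_width: 0.177
```

Request:
move_arm --pt "-0.0073 0 -0.0061 0 0 0 0.005" --pt "-0.0149 0 -0.0118 0 0 0 0.005" --pt "-0.0227 0 -0.0172 0 0 0 0.005" --pt "-0.0309 0 -0.0221 0 0 0 0.005" --pt "-0.0392 0 -0.0266 0 0 0 0.005" --pt "-0.0478 0 -0.0307 0 0 0 0.005" --pt "-0.0566 0 -0.0344 0 0 0 0.005" --pt "-0.0655 0 -0.0376 0 0 0 0.005"

```text
clock: 11.5
ee_pos: [574.3, 226.2, 246.9]
ee_rot: [0.698, 0.716, 0.004, 0.0]
wrist_force: [-1.2, 5.2, 10.7]
gripper_width: 0.179
```

```bash
python3 go.py 572 353 66 1.595; python3 - <<'E'
from h import *
for n in ['scene','top']:
    p=snap(n,n+'8'); pickle.dump(p,open(n+'8.pkl','wb')); c=p['pixels'][120:270,180:340,::-1]; cv2.imwrite(f'pics/{n}8z.png',cv2.resize(c,None,fx=4,fy=4))
E
```

```text
t 11.5 pos [574.3 226.2 246.9] yaw 1.597 shift [1.260e-01 1.000e-04 1.815e-01] rot [ 0.005 -0.005  0.002] F [-1.2  5.2 10.7] gw 0.18
```

View pics/scene8z.png

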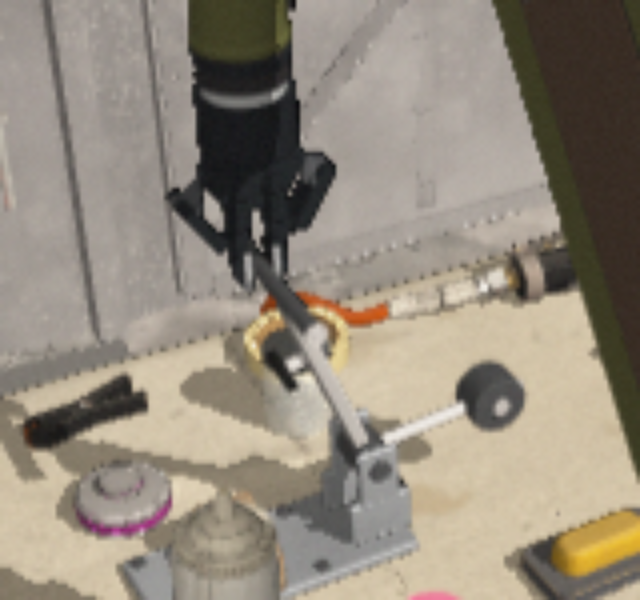

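View pics/top8z.png

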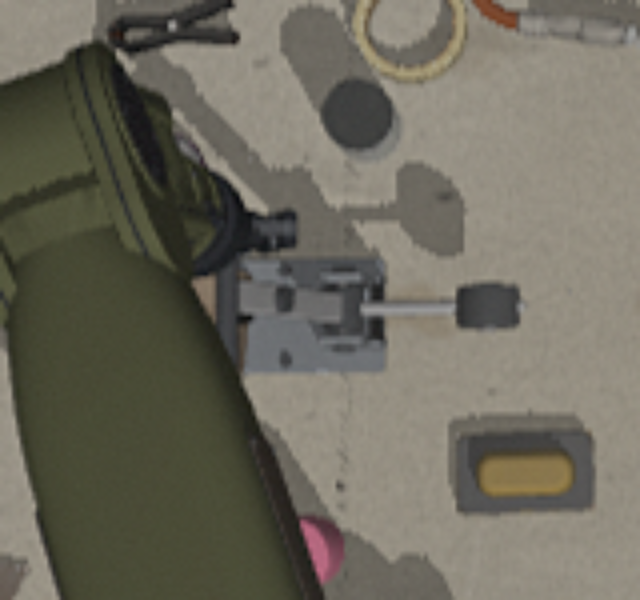

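Request:
move_arm --pt "-0.0091 0 -0.0038 0 0 0 0.005" --pt "-0.0183 0 -0.0066 0 0 0 0.005" --pt "-0.0276 0 -0.0089 0 0 0 0.005" --pt "-0.037 0 -0.0113 0 0 0 0.005" --pt "-0.0465 0 -0.0122 0 0 0 0.005" --pt "-0.0559 0 -0.0127 0 0 0 0.005" --pt "-0.0654 0 -0.0126 0 0 0 0.005" --pt "-0.0654 0 -0.0126 0 0 0 0.005"

```text
clock: 12.27
ee_pos: [576.0, 156.3, 255.5]
ee_rot: [0.699, 0.715, -0.0, 0.001]
wrist_force: [4.2, -1.1, 2.3]
gripper_width: 0.174
```

```bash
python3 go.py 572 353 66 1.595
```

```text
t 12.27 pos [576.  156.3 255.5] yaw 1.593 shift [0.1972 0.0002 0.189 ] rot [ 0.001  0.003 -0.002] F [ 4.2 -1.1  2.3] gw 0.17
```

Request:
move_arm --pt "-0.006 0 0 0 0 0 0.005" --pt "-0.012 0 0.0005 0 0 0 0.005" --pt "-0.012 0 0.0005 0 0 0 0.03" --pt "-0.012 0 0.0005 0 0 0 0.06" --pt "-0.014 0 0 0 0 0 0.085" --pt "-0.014 0 0 0 0 0 0.085" --pt "-0.014 0 -0.03 0 0 0 0.085" --pt "-0.014 0 -0.07 0 0 0 0.085" --pt "-0.014 0 -0.1 0 0 0 0.085" --pt "-0.014 0 -0.1 0 0 0 0.085"

```text
clock: 13.1
ee_pos: [577.0, 146.3, 362.2]
ee_rot: [0.698, 0.716, 0.004, 0.002]
wrist_force: [0.5, -0.2, 0.7]
gripper_width: 1.0
```

```bash
python3 go.py 526 276 355 1.57; python3 - <<'E'
from h import *
for n in ['scene','top']:
    p=snap(n,n+'9'); pickle.dump(p,open(n+'9.pkl','wb')); c=p['pixels'][120:270,180:340,::-1]; cv2.imwrite(f'pics/{n}9z.png',cv2.resize(c,None,fx=4,fy=4))
E
```

```text
t 13.1 pos [577.  146.3 362.2] yaw 1.597 shift [ 0.131  -0.0477  0.0071] rot [ 0.01  -0.003  0.027] F [ 0.5 -0.2  0.7] gw 1.0
```

View pics/scene9z.png

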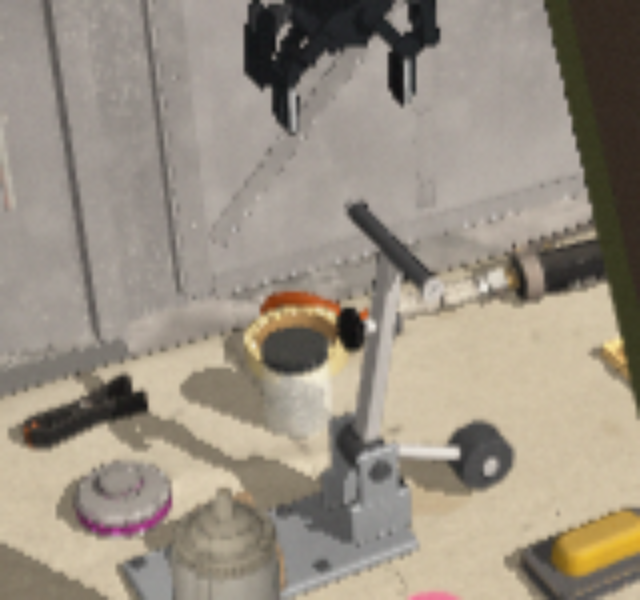

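View pics/top9z.png

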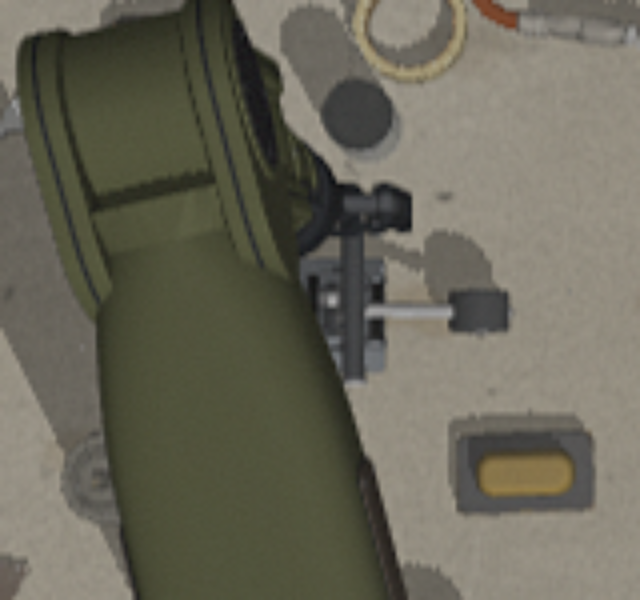

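```bash
python3 go.py 450 -40 355 1.57
```

```text
t 13.2 pos [575.8 146.  357. ] yaw 1.597 shift [-0.1827 -0.1305  0.0015] rot [ 0.003 -0.001  0.027] F [ 0.3 -0.6  0.1] gw 0.99
```

Request:
move_arm --pt "-0.183 -0.13 0 0 0 0.027 0.085" --pt "-0.183 -0.13 0 0 0 0.027 0.085" --pt "-0.183 -0.13 0 0 0 0.027 0.085" --pt "-0.183 -0.13 0 0 0 0.027 0.085" --pt "-0.183 -0.13 0 0 0 0.027 0.085" --pt "-0.183 -0.13 0 0 0 0.027 0.085" --pt "-0.183 -0.13 0 0 0 0.027 0.085" --pt "-0.183 -0.13 0 0 0 0.027 0.085" --pt "-0.183 -0.13 0 0 0 0.027 0.085"

```text
clock: 13.95
ee_pos: [450.0, -40.2, 354.6]
ee_rot: [0.708, 0.707, -0.0, -0.001]
wrist_force: [0.6, -0.5, -0.1]
gripper_width: 0.992
```

```bash
python3 - <<'E'
from fitp import *
p=snap('top','top10'); pickle.dump(p,open('top10.pkl','wb'))
c=p['pixels'][175:225,200:300,::-1]; c=cv2.resize(c,None,fx=7.5,fy=7.5,interpolation=cv2.INTER_CUBIC)
uv=(proj(p,W(np.array([526.5,276.2,-1.574]),[[-25.5,-44.5,53],[25.5,-44.5,53],[25.5,44.5,53],[-25.5,44.5,53]]))-[200,175]+.5)*7.5-.5
cv2.polylines(c,[np.round(uv).astype(int)],True,(255,0,255),1)
cv2.imwrite('pics/top10z.png',c)
p=snap('scene','scene10'); c=p['pixels'][150:270,190:340,::-1]; cv2.imwrite('pics/scene10z.png',cv2.resize(c,None,fx=5,fy=5))
E
```

```text
(no output)
```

View pics/top10z.png

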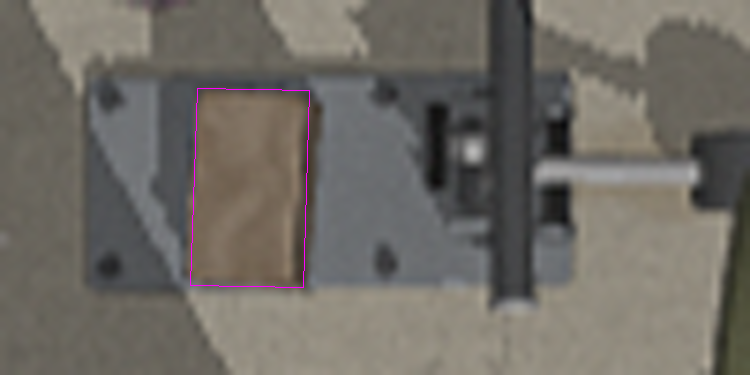

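View pics/scene10z.png

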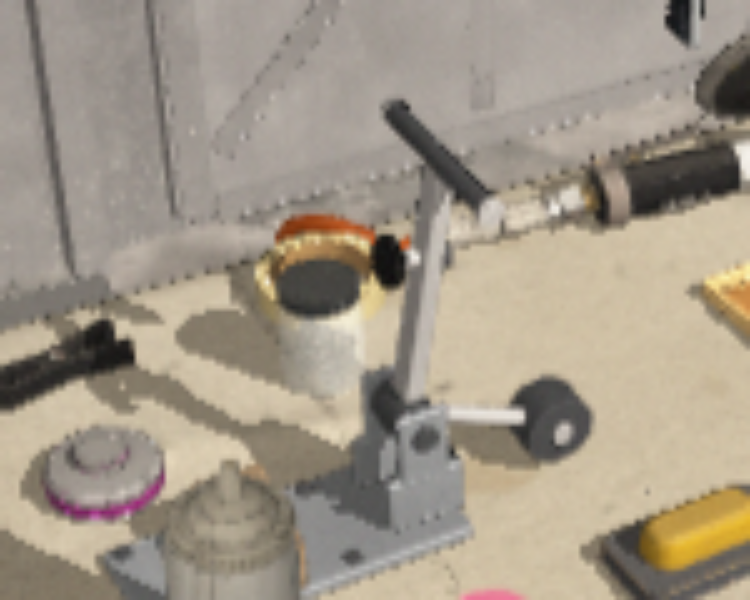

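```bash
python3 go.py 526.5 277.5 345 1.568
```

```text
t 14.05 pos [450.6 -39.9 354.8] yaw 1.571 shift [0.3174 0.0759 0.0098] rot [-0.001 -0.     0.003] F [ 0.3  0.9 -0.2] gw 0.99
```

Request:
move_arm --pt "0.3174 0.076 0 0 0 0.003 0.085" --pt "0.3174 0.076 0 0 0 0.003 0.085" --pt "0.3174 0.076 0 0 0 0.003 0.085" --pt "0.3174 0.076 0 0 0 0.003 0.085" --pt "0.3174 0.076 0 0 0 0.003 0.085" --pt "0.3174 0.076 0 0 0 0.003 0.085" --pt "0.3174 0.076 0 0 0 0.003 0.085" --pt "0.3174 0.076 0 0 0 0.003 0.085" --pt "0.3174 0.076 0 0 0 0.003 0.085" --pt "0.3174 0.076 0 0 0 0.003 0.085"

```text
clock: 14.88
ee_pos: [526.5, 279.6, 353.5]
ee_rot: [0.707, 0.707, -0.001, -0.0]
wrist_force: [-0.1, -1.2, 1.1]
gripper_width: 0.996
```

```bash
python3 go.py 526.5 277.5 90 1.568
```

```text
t 14.88 pos [526.5 279.6 353.5] yaw 1.571 shift [-0.0018  0.0006  0.2635] rot [-0.002  0.001  0.003] F [-0.1 -1.2  1.1] gw 1.0
```

Request:
move_arm --pt "0 0 0.035 0 0 0 0.085" --pt "0 0 0.07 0 0 0 0.085" --pt "0 0 0.105 0 0 0 0.085" --pt "0 0 0.14 0 0 0 0.085" --pt "0 0 0.175 0 0 0 0.085" --pt "0 0 0.2 0 0 0 0.085" --pt "0 0 0.215 0 0 0 0.085" --pt "0 0 0.215 0 0 0 0.085"

```text
clock: 15.55
ee_pos: [523.5, 274.1, 136.5]
ee_rot: [0.709, 0.705, -0.004, -0.001]
wrist_force: [-0.9, -0.5, -0.1]
gripper_width: 0.991
```

```bash
python3 go.py 526.5 277.5 26 1.568; python3 - <<'E'
from h import *
for n in ['scene','top']:
    p=snap(n,n+'11'); c=p['pixels'][120:290,170:350,::-1]; cv2.imwrite(f'pics/{n}11z.png',cv2.resize(c,None,fx=3.5,fy=3.5))
E
```

```text
t 15.55 pos [523.5 274.1 136.5] yaw 1.565 shift [0.0038 0.0038 0.1105] rot [-0.007  0.004 -0.003] F [-0.9 -0.5 -0.1] gw 0.99
```

View pics/scene11z.png

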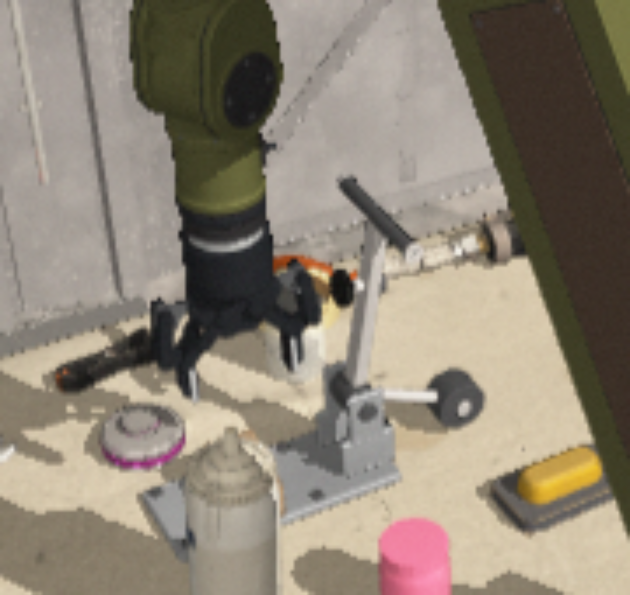

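View pics/top11z.png

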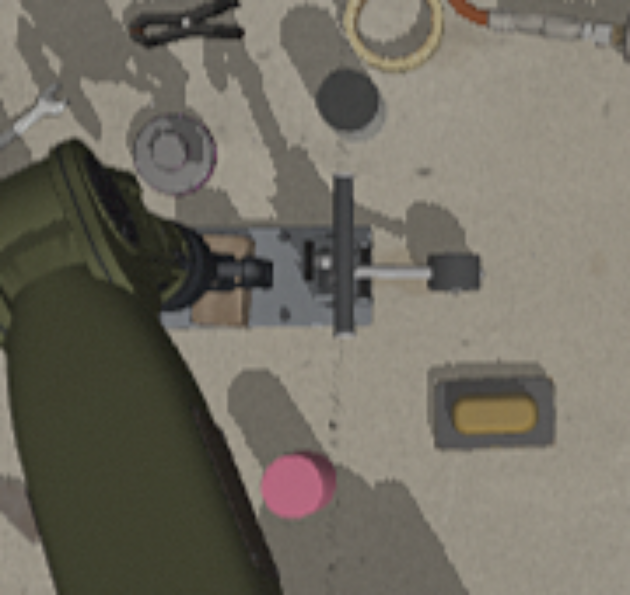

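Request:
move_arm --pt "0 0 0.02 0 0 0 0.085" --pt "0 0 0.04 0 0 0 0.085" --pt "0 0 0.06 0 0 0 0.085" --pt "0 0 0.08 0 0 0 0.085" --pt "0 0 0.095 0 0 0 0.085" --pt "0 0 0.105 0 0 0 0.085" --pt "0 0 0.111 0 0 0 0.085" --pt "0 0 0.111 0 0 0 0.085" --pt "0 0 0.111 0 0 0 0.085"

```text
clock: 16.4
ee_pos: [527.5, 276.8, 30.6]
ee_rot: [0.709, 0.705, 0.001, 0.0]
wrist_force: [0.1, 0.5, -0.1]
gripper_width: 0.997
```

```bash
python3 go.py 526.5 277.5 26 1.568
```

```text
t 16.4 pos [527.5 276.8  30.6] yaw 1.566 shift [ 0.0007 -0.001   0.0046] rot [ 0.001 -0.001 -0.002] F [ 0.1  0.5 -0.1] gw 1.0
```

Request:
move_arm --pt "0 -0.001 0.003 0 0 0 0.065" --pt "0 -0.001 0.003 0 0 0 0.055" --pt "0 -0.001 0.003 0 0 0 0.045" --pt "0 -0.001 0.003 0 0 0 0.03" --pt "0 -0.001 0.003 0 0 0 0.03" --pt "0 -0.001 0.003 0 0 0 0.03" --pt "0 -0.001 0.003 0 0 0 0.03" --grip_force 40

```text
clock: 16.98
ee_pos: [526.3, 276.9, 27.4]
ee_rot: [0.709, 0.705, 0.001, 0.0]
wrist_force: [-1.5, 0.3, 5.4]
gripper_width: 0.588
```

Request:
move_arm --pt "0 0 -0.01 0 0 0 0.03" --pt "0 0 -0.03 0 0 0 0.03" --pt "0 0 -0.06 0 0 0 0.03" --pt "0 0 -0.09 0 0 0 0.03" --pt "0 0 -0.11 0 0 0 0.03" --pt "0 0 -0.11 0 0 0 0.03"

```text
clock: 17.48
ee_pos: [528.4, 277.8, 141.7]
ee_rot: [0.709, 0.705, 0.004, 0.001]
wrist_force: [0.9, 0.7, -0.6]
gripper_width: 0.586
```

```bash
python3 go.py 526.5 277.5 360 1.568; python3 - <<'E'
from h import *
for n in ['scene']:
    p=snap(n,n+'12'); c=p['pixels'][120:290,170:350,::-1]; cv2.imwrite(f'pics/{n}12z.png',cv2.resize(c,None,fx=4,fy=3.5))
E
```

```text
t 17.48 pos [528.4 277.8 141.7] yaw 1.566 shift [ 5.000e-04 -2.000e-04 -2.183e-01] rot [ 0.007 -0.004 -0.002] F [ 0.9  0.7 -0.6] gw 0.59
```

View pics/scene12z.png

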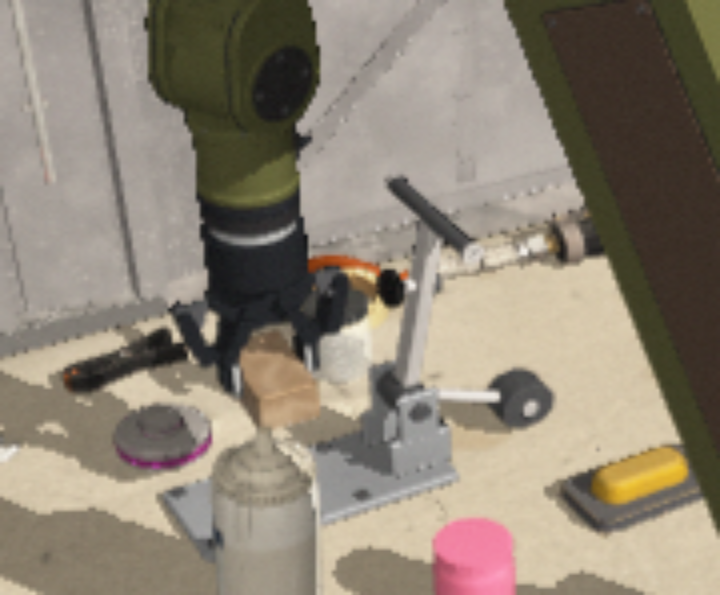

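Request:
move_arm --pt "0 0 -0.03 0 0 0 0.03" --pt "0 0 -0.06 0 0 0 0.03" --pt "0 0 -0.09 0 0 0 0.03" --pt "0 0 -0.12 0 0 0 0.03" --pt "0 0 -0.15 0 0 0 0.03" --pt "0 0 -0.18 0 0 0 0.03" --pt "0 0 -0.21 0 0 0 0.03" --pt "0 0 -0.225 0 0 0 0.03" --pt "0 0 -0.225 0 0 0 0.03"

```text
clock: 18.28
ee_pos: [526.6, 276.9, 363.8]
ee_rot: [0.709, 0.705, 0.002, 0.001]
wrist_force: [0.7, -0.1, -1.3]
gripper_width: 0.586
```

```bash
python3 go.py 594 -187 360 1.64; python3 - <<'E'
from h import *
for n in ['scene']:
    p=snap(n,n+'13'); c=p['pixels'][40:290,170:420,::-1]; cv2.imwrite(f'pics/{n}13z.png',cv2.resize(c,None,fx=2.4,fy=2.4))
E
```

```text
t 18.28 pos [526.6 276.9 363.8] yaw 1.566 shift [-0.4636  0.0696  0.0033] rot [ 0.004 -0.002 -0.074] F [ 0.7 -0.1 -1.3] gw 0.59
```

View pics/scene13z.png

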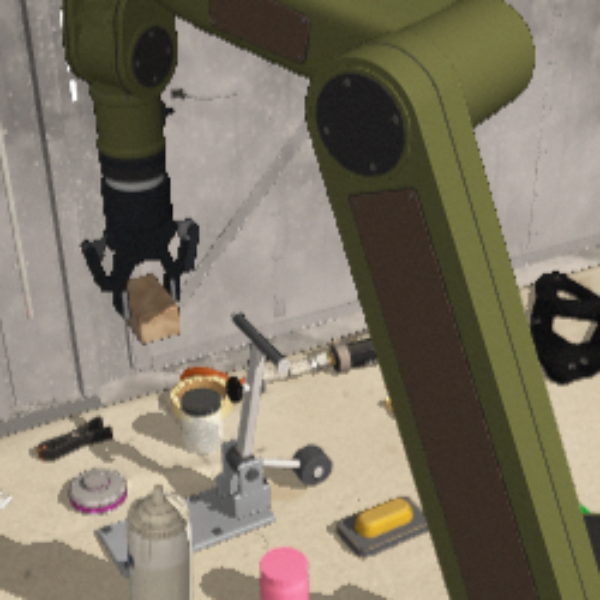

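```bash
cat > ovb.py <<'E'
import sys
from h import *
from scipy.spatial.transform import Rotation as Ro
tag=sys.argv[1]; offs=float(sys.argv[2])
p=snap('scene',tag); o=robot.get_obs(); R=Ro.from_quat(o['ee_rot']).as_matrix()
best=None
def corners(pitch):
    P=np.array([[a,b,c] for a in(-25.5,25.5) for b in(-44.5,44.5) for c in (0,-41.)])  # tool frame x jaw, y long, z down
    P[:,2]+=20.5; P=P@Ro.from_rotvec([pitch,0,0]).as_matrix().T; P[:,2]+=offs-20.5
    return P@R.T+o['ee_pos']
c0=proj(p,corners(0)).mean(0); x,y=int(c0[0])-50,int(c0[1])-40
out=[]
for pit in (-.25,0,.25):
    c=cv2.resize(p['pixels'][y:y+80,x:x+100,::-1],None,fx=4,fy=4,interpolation=cv2.INTER_CUBIC)
    uv=((proj(p,corners(pit))+[0,1.3]-[x,y]+.5)*4-.5).astype(int)
    for i in range(8):
        for j in range(i):
            if bin(i^j).count('1')==1: cv2.line(c,tuple(map(int,uv[i])),tuple(map(int,uv[j])),(255,0,255),1)
    out.append(c)
cv2.imwrite(f'pics/{tag}z.png',cv2.resize(np.hstack(out),(800,214*1)) if 0 else np.vstack([np.hstack(out[:2]),np.hstack([out[2],out[2]*0])])[:600])
E
python3 ovb.py s14 14
```

```text
(no output)
```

View pics/s14z.png

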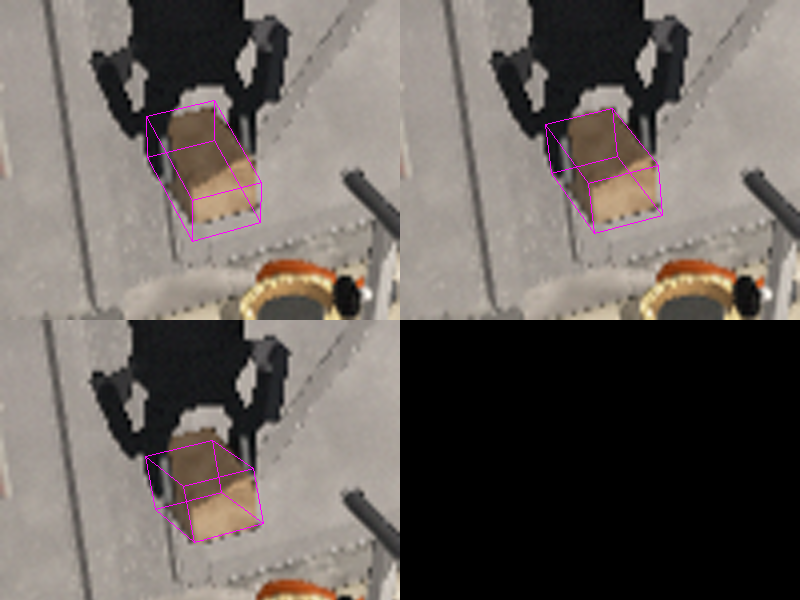

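Request:
move_arm --pt "-0.03 0.004 0 0 0 -0.005 0.03" --pt "-0.065 0.01 0 0 0 -0.01 0.03" --pt "-0.1 0.015 0 0 0 -0.02 0.03" --pt "-0.135 0.02 0 0 0 -0.03 0.03" --pt "-0.17 0.026 0 0 0 -0.035 0.03" --pt "-0.205 0.031 0 0 0 -0.04 0.03" --pt "-0.24 0.036 0 0 0 -0.045 0.03" --pt "-0.275 0.041 0 0 0 -0.05 0.03" --pt "-0.31 0.047 0 0 0 -0.055 0.03" --pt "-0.345 0.052 0 0 0 -0.06 0.03"

```text
clock: 19.22
ee_pos: [574.9, -70.4, 358.2]
ee_rot: [0.687, 0.726, -0.002, -0.002]
wrist_force: [1.4, 1.0, -1.3]
gripper_width: 0.587
```

```bash
python3 go.py 594 -187 150 1.642
```

```text
t 19.22 pos [574.9 -70.4 358.2] yaw 1.626 shift [-0.1177  0.0138  0.208 ] rot [-0.005 -0.001 -0.016] F [ 1.4  1.  -1.3] gw 0.59
```

Request:
move_arm --pt "-0.025 0.003 0.0 0 0 -0.005 0.03" --pt "-0.05 0.006 0.03 0 0 -0.01 0.03" --pt "-0.075 0.009 0.06 0 0 -0.016 0.03" --pt "-0.1 0.012 0.09 0 0 -0.016 0.03" --pt "-0.116 0.014 0.12 0 0 -0.016 0.03" --pt "-0.116 0.014 0.15 0 0 -0.016 0.03" --pt "-0.116 0.014 0.18 0 0 -0.016 0.03" --pt "-0.116 0.014 0.208 0 0 -0.016 0.03" --pt "-0.116 0.014 0.208 0 0 -0.016 0.03" --pt "-0.116 0.014 0.208 0 0 -0.016 0.03"

```text
clock: 20.05
ee_pos: [593.0, -182.8, 149.7]
ee_rot: [0.681, 0.732, -0.002, -0.004]
wrist_force: [-0.0, -0.1, -0.7]
gripper_width: 0.587
```

```bash
python3 go.py 594 -187 60 1.642; python3 - <<'E'
from h import *
for n in ['scene','top']:
    p=snap(n,n+'15'); c=p['pixels'][120:290,200:420,::-1]; cv2.imwrite(f'pics/{n}15z.png',cv2.resize(c,None,fx=3.4,fy=3.4))
E
```

```text
t 20.05 pos [ 593.  -182.8  149.7] yaw 1.642 shift [-0.0045  0.0015  0.0897] rot [-0.008 -0.003 -0.   ] F [-0.  -0.1 -0.7] gw 0.59
```

View pics/scene15z.png

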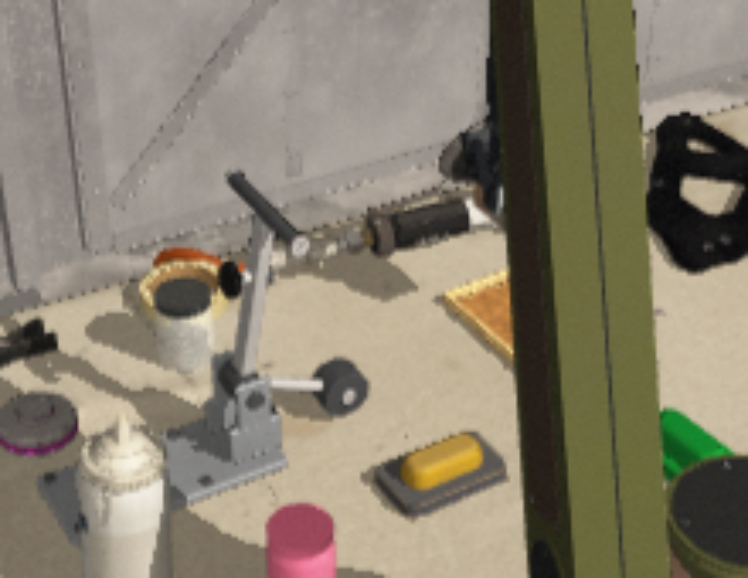

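View pics/top15z.png

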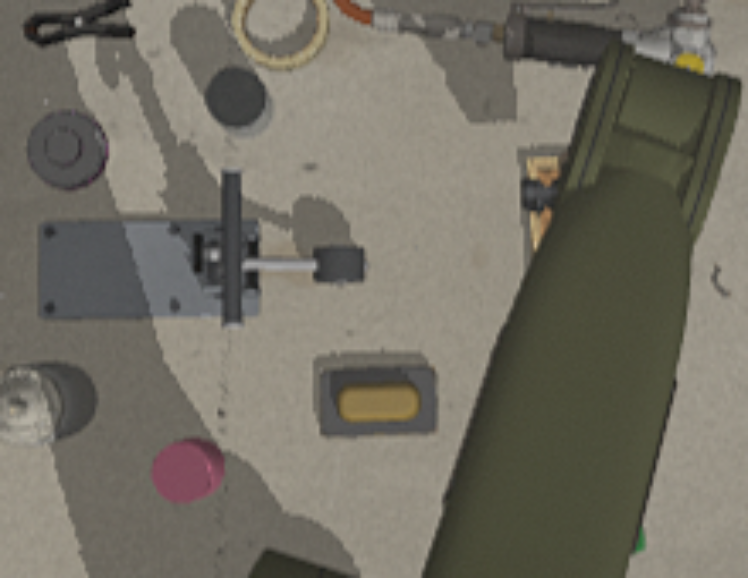

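Request:
move_arm --pt "-0.002 0.001 0.02 0 0 0 0.03" --pt "-0.002 0.001 0.04 0 0 0 0.03" --pt "-0.002 0.001 0.06 0 0 0 0.03" --pt "-0.002 0.001 0.08 0 0 0 0.03" --pt "-0.002 0.001 0.09 0 0 0 0.03" --pt "-0.002 0.001 0.09 0 0 0 0.03" --pt "-0.002 0.001 0.09 0 0 0 0.03"

```text
clock: 20.73
ee_pos: [598.3, -185.9, 64.7]
ee_rot: [0.681, 0.732, 0.0, 0.001]
wrist_force: [-0.2, -0.2, -1.2]
gripper_width: 0.59
```

```bash
python3 go.py 594 -187 24 1.642
```

```text
t 20.73 pos [ 598.3 -185.9   64.7] yaw 1.642 shift [-0.0007 -0.0044  0.0407] rot [0.001 0.001 0.   ] F [-0.2 -0.2 -1.2] gw 0.59
```

Request:
move_arm --pt "0 -0.004 0.005 0 0 0 0.03" --pt "0 -0.004 0.015 0 0 0 0.03" --pt "0 -0.004 0.025 0 0 0 0.03" --pt "0 -0.004 0.03 0 0 0 0.03" --pt "0 -0.004 0.03 0 0 0 0.03" --pt "0 -0.004 0.03 0 0 0 0.03"

```text
clock: 21.23
ee_pos: [593.0, -185.9, 32.8]
ee_rot: [0.682, 0.732, -0.0, -0.001]
wrist_force: [-0.7, 1.0, -0.1]
gripper_width: 0.589
```

```bash
python3 go.py 594 -187 24 1.642
```

```text
t 21.23 pos [ 593.  -185.9   32.8] yaw 1.642 shift [-0.0012  0.0009  0.0088] rot [-0.001 -0.001 -0.   ] F [-0.7  1.  -0.1] gw 0.59
```

Request:
move_arm --pt "0 0.001 0.003 0 0 0 0.03" --pt "0 0.001 0.005 0 0 0 0.03" --pt "0 0.001 0.007 0 0 0 0.03" --pt "0 0.001 0.0085 0 0 0 0.03" --pt "0 0.001 0.0085 0 0 0 0.03" --pt "0 0.001 0.0085 0 0 0 0.03"

```text
clock: 21.73
ee_pos: [594.4, -185.9, 25.0]
ee_rot: [0.681, 0.732, -0.0, -0.0]
wrist_force: [0.1, 1.2, -1.1]
gripper_width: 0.584
```

```bash
python3 go.py 594 -187 24 1.642
```

```text
t 21.73 pos [ 594.4 -185.9   25. ] yaw 1.642 shift [-0.001  -0.0005  0.001 ] rot [-0. -0.  0.] F [ 0.1  1.2 -1.1] gw 0.58
```

Not touching yet; lower to contact.

Request:
move_arm --pt "0 0 0.001 0 0 0 0.03" --pt "0 0 0.002 0 0 0 0.03" --pt "0 0 0.003 0 0 0 0.03" --pt "0 0 0.003 0 0 0 0.03"

```text
clock: 22.07
ee_pos: [594.7, -186.1, 23.4]
ee_rot: [0.682, 0.732, 0.0, 0.0]
wrist_force: [-3.4, 0.7, 7.1]
gripper_width: 0.588
```

Request:
move_arm --pt "0 0 -0.001 0 0 0 0.052" --pt "0 0 -0.001 0 0 0 0.06" --pt "0 0 -0.001 0 0 0 0.068" --pt "0 0 -0.001 0 0 0 0.068" --pt "0 0 -0.001 0 0 0 0.068" --pt "0 0 -0.02 0 0 0 0.068" --pt "0 0 -0.05 0 0 0 0.068" --pt "0 0 -0.09 0 0 0 0.068" --pt "0 0 -0.13 0 0 0 0.068" --pt "0 0 -0.16 0 0 0 0.068"

```text
clock: 22.9
ee_pos: [595.2, -186.2, 185.2]
ee_rot: [0.681, 0.732, 0.001, 0.001]
wrist_force: [0.0, -0.5, 1.0]
gripper_width: 0.797
```

```bash
python3 go.py 420 -330 250
```

```text
t 22.9 pos [ 595.2 -186.2  185.2] yaw 1.642 shift [-0.1311 -0.1848 -0.0651] rot [0.002 0.001 0.   ] F [ 0.  -0.5  1. ] gw 0.8
```

Request:
move_arm --pt "-0.13 -0.18 -0.09 0 0 0 0.068" --pt "-0.13 -0.18 -0.09 0 0 0 0.068" --pt "-0.13 -0.18 -0.09 0 0 0 0.068" --pt "-0.13 -0.18 -0.09 0 0 0 0.068" --pt "-0.13 -0.18 -0.09 0 0 0 0.068" --pt "-0.13 -0.18 -0.09 0 0 0 0.068" --pt "-0.13 -0.18 -0.09 0 0 0 0.068" --pt "-0.13 -0.18 -0.09 0 0 0 0.068"

```text
clock: 23.57
ee_pos: [423.6, -329.6, 272.9]
ee_rot: [0.683, 0.731, 0.0, 0.001]
wrist_force: [0.8, -0.4, 0.4]
gripper_width: 0.796
```

```bash
python3 - <<'E'
from fitp import *
p=snap('top','top16'); pickle.dump(p,open('top16.pkl','wb'))
c=cv2.resize(p['pixels'][120:290,190:400,::-1],None,fx=3.5,fy=3.5,interpolation=cv2.INTER_CUBIC)
cv2.imwrite('pics/top16z.png',c)
c=cv2.resize(p['pixels'][160:240,340:400,::-1],None,fx=7,fy=7,interpolation=cv2.INTER_CUBIC)
for q,a,b,z,col in [([594.5,-186.3,.071],44.5,25.5,49,(255,0,255)),([594,-186.6,.071],48,37,8,(0,255,0))]:
    uv=(proj(p,W(np.array(q),[[-a,-b,z],[a,-b,z],[a,b,z],[-a,b,z]]))-[340,160]+.5)*7-.5
    cv2.polylines(c,[np.round(uv).astype(int)],True,col,1)
cv2.imwrite('pics/top16t.png',c)
s=snap('scene','s16')
c=s['pixels'][110:330,170:420,::-1].copy(); c=cv2.resize(c,None,fx=2.7,fy=2.7)
# arm angle check
P=np.array([533.5,222.,-1.547])
for th,col in [(1.65,(0,0,255)),(1.75,(0,255,0))]:
    h=[60-190*np.cos(th),0,85+190*np.sin(th)]
    a0=np.arctan2(116,31); a=a0-th; w=[60+120*np.cos(a),0,85+120*np.sin(a)]
    for k,pp in (('top',p),('scene',s)): print(k,th,proj(pp,W(P,[h,w])).round(1))
    uv=(proj(s,W(P,[h,[60,0,85],w]))-[170,110])*2.7; cv2.polylines(c,[np.round(uv).astype(int)],False,col,1)
cv2.imwrite('pics/s16z.png',c)
for k,pp in (('top',p),('scene',s)):
    for l in ('handle_mid','counterweight'): print(k,l,[(np.round(r['at'][::-1],1),round(r['conf'],2)) for r in robot.pinpoint(l,pp)[:2]])
E
```

```text
top 1.65 [[261.2 192.8]
 [300.4 197.6]]
scene 1.65 [[272.8 182.4]
 [301.1 230.4]]
top 1.75 [[267.8 192.8]
 [299.2 197.8]]
scene 1.75 [[278.3 181.5]
 [300.  233.3]]
top handle_mid [(array([267. , 191.2]), 0.82)]
top counterweight [(array([299.3, 197.2]), 0.94), (array([367.1, 201.3]), 0.23)]
scene handle_mid [(array([277.2, 182.8]), 0.93)]
scene counterweight [(array([297.3, 233.4]), 0.7), (array([348.2, 212.2]), 0.46)]
```

View pics/top16z.png

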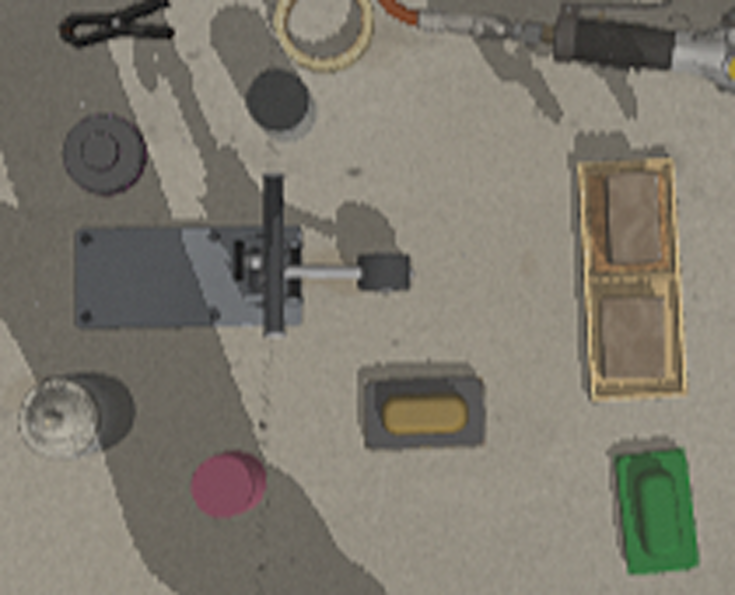

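View pics/top16t.png

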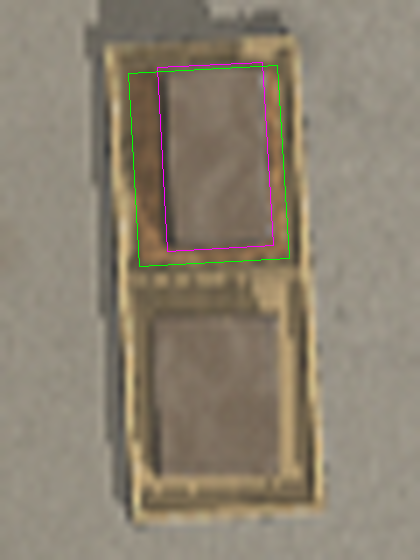

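View pics/s16z.png

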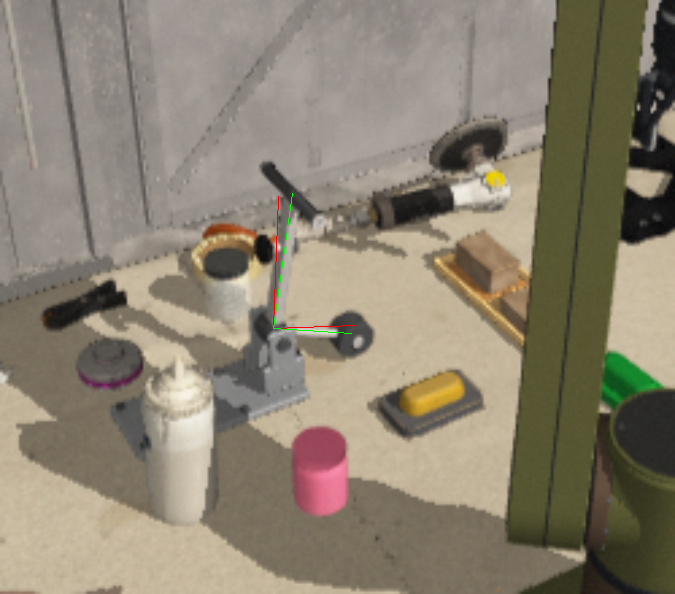

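```bash
python3 - <<'E'
from h import *
print(robot.close_job())
E
```

```text
the job is handed in; nothing more can be done
None
```

The job is done and was handed in at about 23.7 s of the allowed 72 s; the hand-in call gives no verdict.

**What I did**
- **Clearing the strip:** the hand sanding block was the thing in the counterweight's way. I set it down upright at about (398, 10) mm, well clear of the swing.
- **Opening the press:** I gripped the handle stub on the filter cartridge side, swung the arm past its balance point to about 1.65 rad and released it. It fell onto its stop by itself.
- **Placing the block:** I took the sanding block out of the press level. It touched the cork pad at the expected height, and I released it and backed the robot clear.

**What the last checks showed**
- **Press arm:** the networks' handle and counterweight points in both pictures match about 1.75 rad, against the 1.65 rad needed.
- **Sanding block:** flat, same side up, and within about 5 mm of the pad's centre in the top picture.
- **Other items:** the hand sanding block and jar stand upright. The bottle, filter cartridge and the block already in the tray look unmoved by eye; I did not measure them.

**What disagreed**
- The scene camera's calibration was off by 1–2 pixels against the top view, so I relied on the top view for positions.
- The handle was about 3 mm from where I had measured it in y. I corrected for that from the wrist force.

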